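# Pack depositor spouts in their tray, alternately up and down

### The arm

A 6-joint arm with a two-finger parallel gripper is mounted at the origin on the work surface. World frame = base frame: x ahead of the robot, y to its left, z up, the work surface at z = 0. Lengths are in m, angles in rad, forces in N, time in s.
With the tool pointing down it reaches from about 0.35 to 0.875 m from the base axis. Payload 4.2 kg.
Tool frame: the origin (TCP) lies at the very end of the fingers, on their centre line; the grasp point (between the pads) lies robot.pinch_z behind it (robot.pinch_z is the distance from the TCP to the grasp point, in m); z points along the fingers, y is the direction in which the jaws open and shut (so a half turn about z gives the same grasp; the last joint's range is limited). The gripper opens to 85 mm and grips with 20 to 120 N. Pads are 22 mm wide; open, the fingers measure 114 mm over their backs; the gripper's body (76 mm by 85 mm) begins 54 mm behind the grasp point. The pads swing forward as they close: fully open they stand 13 mm farther back than shut.
Start: joints at [-0.944, 0.385, 0.008, 0, -1.194, -0.259], TCP at [0.225, -0.583, 0.231] pointing down, gripper open.
Joint ranges: [-3.14, 3.14], [-1.21, 2.06], [-1.07, 1.41], [-3.16, 2.05], [-2.99, -0.16], [-3.1, 3.1]. Speed limits (rad/s): [2.79, 2.79, 3.14, 3.14, 3.14, 3.14].

### API

Orientations are given as a unit quaternion [x, y, z, w].
In Python, from plant import monitor, cams, job, robot gives the robot as it stands. The module is installed in compiled form; this text tells all that it offers.
- The arm moves only by the tool drive_tool, never from a script. Its argument "moves" is a list of rows, each an object of numbers: "x", "y", "z": the shift along the tool's x, y, z in mm; "yaw": the turn about the tool's z in degrees. A call has exactly 5 rows; each row is the pose to reach, as a shift and turn from the pose measured when the call began, along the tool's axes at that moment; what a row does not reach only later rows make up. A row lasts 1/8 s, in which the tool goes at most 62.5 mm and 10.7 degrees, less where a joint would pass 70% of its speed; a pose out of reach is approached as far as the arm can. A call with a gripper value outside its range is refused whole. "hand" is the closure, from 0 (fully open) to 1 (shut), set as the call begins (left out, the last holds). The fingers move at their own pace and stop on an object; the grip force is fixed at half the most. Time passes only in rows, so rows that repeat a pose let the fingers close, or fill a call up. It gives the time, the measured TCP pose, the force and the opening at its end, in the units of the state.
- monitor.get_state(): the state, without advancing time (a new reading comes with each control period).
- cams.read_camera(name): name is "side" or "top"; returns a dict with "img" (384x512x3 uint8, blue, green, red), "camera_matrix" (3x3 intrinsics, pixels), "rvec" (rotation vector, rad) and "tvec" (3), from world to camera coordinates, as OpenCV has them. Camera axes: x right, y down, z forward; pixel columns grow to the right and rows downward; lengths in m; the calibration is good to about 2 mm. A picture is of the moment at which its call begins. There is no depth.
- job.finish_job(): hands the job in, once; it reports no verdict.
The state is a dict: "clock": time; "q": joint angles; "joint_vel": joint speeds; "tau": joint torques, N m; "eef_pos": TCP position; "orientation": TCP orientation; "contact_force": force on the tool from outside, world axes, zero at the start; "ft_torque": the same for the moment, N m; "finger_gap": finger opening in m.
Only numpy, scipy, OpenCV 4.12 (cv2) and the standard library are available. Lean on these libraries where they do the work, as an engineer would, in place of code of your own. Each camera call takes 0.05 s, during which the arm holds its last target.

### The job

Finish packing the washed depositor spouts in the white tray, where one already stands at one end with its tube up. Stand one of the two from the bench at the tray's other end, tube up as well, then turn the last one over and set it between them, tube down and square with the tray, so that its flange lies over both neighbours' flanges and all three rest flat on the tray's floor. Set the spouts down rather than dropping them, and leave the jar, the bowl and the spatula where they are.

Things in the scene. Friction and masses are not known exactly. Their poses are not given: they have to be found in the camera images.
- spout_a_mid (a point): Loose stainless depositor spout, like a square-brimmed hat: square flange 64 x 64 x 8 mm, on its middle a square tube 34 x 34 mm, 42 mm long, sides parallel to the flange's; 50 mm tall in all, about 0.37 kg. Point: on the axis, half-way up (25 mm from either end); z points from flange to tube end, x, y square to the sides. Starts on the bench standing on its flange, tube up.
- spout_b_mid (a point): Loose, same shape, size, point and axes as spout_a, also standing on its flange on the bench, tube up. Either may go to either place. Laid on its side such a spout rests steadily on one flange edge and one edge of the tube's end, its axis drooping about 20 degrees towards that end. Centre of mass about 15 mm from the flat flange face.
- spout_c_mid (a point): Loose, same shape, size, point and axes as spout_a; already stands tube up in the tray, at the end on the tray's -y side, its flange square with the tray and against or within 3 mm of the short wall. It stays there.
- tray: White tray fixed to the bench; origin: centre of underside, z up. Row along y. Inside 176 (y) x 80 mm (x), floor 2.5 thick, walls 4 thick, tops 20 above the bench, 12 mm lug outside each short end. Three spouts fit only alternated: tube-up ones by the short walls, 54 mm from the middle; tube-down one mid-way, its flange 44.5 to 52.5 above the bench, 5 mm from each neighbour's tube.
- jar: Bystander, loose: leave it where it is. Closed amber glass jar with a steel lid, 68 mm in diameter, 100 mm tall; origin at the centre of its underside.
- bowl: Bystander, loose: leave it where it is. Steel bowl 130 mm across the rim, 55 mm tall; origin at the centre of its underside.
- spatula: Bystander, loose: leave it where it is. Spatula 260 mm long, lying flat; handle to its -x; origin under its middle.

How it is judged:
By the outcome, as a careful person would: the job done as asked, in the order asked, and still so for the second after the job is handed in, with the robot touching nothing.
It also fails if it takes over 72 s, if anything falls off the work surface, if the arm or the gripper's body presses on something with over 40 N, if the wrist force passes 120 N, or if a joint passes its speed limit or range.

## Working session

There is one attempt and no reset: what is moved stays moved. The work goes in short steps, Python scripts to look and compute and a tool call to move; the robot and the scene stay as the last step left them, time stands still between calls to the robot, and variables do not carry over. Pictures are saved under pics/ and viewed, and the job is handed in when it is done.

Besides the shell and the picture viewer there is one more tool, called after "Emit:" as name([rows], argument=value, ...), one row to a line, values as JSON. drive_tool: Moves the arm, as the interface text tells. Its arguments: {"type":"object","properties":{"moves":{"type":"array"},"hand":{"type":"number"}},"required":["moves"]}

```bash
mkdir -p pics; ls
python3 - <<'E'
from plant import monitor,cams,job,robot
import cv2,numpy as np
print(monitor.get_state()); print([a for a in dir(robot) if a[0]!='_'], robot.pinch_z)
for n in("side","top"):
    c=cams.read_camera(n); cv2.imwrite(f"pics/{n}0.png",c["img"]); print(n,c["camera_matrix"],c["rvec"],c["tvec"])
E
```

```text
pics
{'clock': 0.0, 'q': array([-9.44392828e-01,  3.85530110e-01,  6.58523673e-03, -5.13155040e-04,
       -1.19400432e+00, -2.58599850e-01]), 'joint_vel': array([-1.44804901e-05,  1.89878637e-04,  7.82637527e-04, -9.62517353e-04,
       -1.52803428e-03, -7.90787874e-04]), 'tau': array([-3.38301525e-04, -3.92289305e+01,  1.88399720e+01,  4.18609098e+00,
       -4.59521951e-03, -1.16870771e-05]), 'eef_pos': array([ 0.22452658, -0.58262679,  0.23021957]), 'orientation': array([-1.82773809e-01,  9.83154372e-01,  1.07487258e-03, -2.45423698e-04]), 'contact_force': array([-0.08548487,  0.25268476, -0.52940241]), 'ft_torque': array([ 0.0282002 , -0.01523592, -0.05258572]), 'finger_gap': 0.08510161186325384}
['Unreachable', 'pinch_z'] 0.0187
side [[387.20667394   0.         262.15188057]
 [  0.         387.20667394 192.72210999]
 [  0.           0.           1.        ]] [ 0.60291416 -2.66116122  1.16381373] [0.48668387 0.30720196 0.67846382]
top [[375.90810678   0.         256.71504755]
 [  0.         375.90810678 193.94481558]
 [  0.           0.           1.        ]] [ 2.18017143 -2.13767203  0.1196267 ] [-0.12816641  0.63770115  0.93840392]
```

View pics/side0.png

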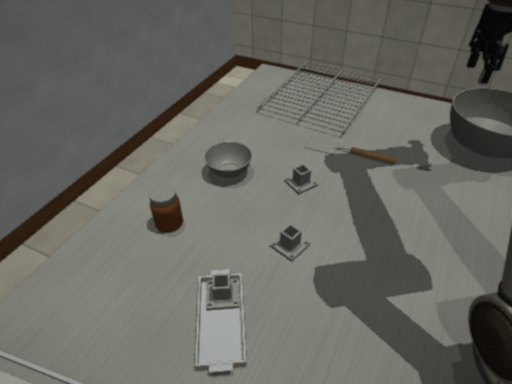

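View pics/top0.png

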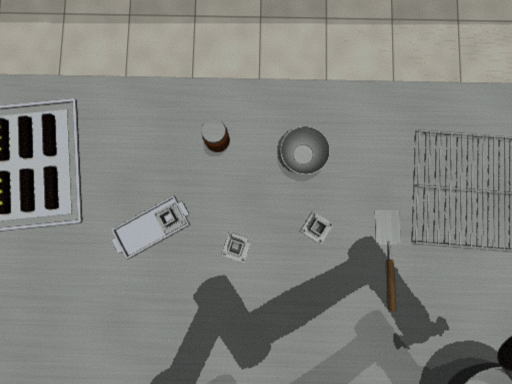

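The top view shows the tray at about (150,227), with spout c at (168,217) in it. The loose spouts are at (236,246) and (317,227), the jar at (215,137) and the bowl at (304,151). Next I'll zoom in and measure.

```bash
cat > h.py <<'E'
import cv2,numpy as np
from plant import monitor,cams,job,robot
from scipy.spatial.transform import Rotation as Rn
def cam(n):
    c=cams.read_camera(n); c["R"]=cv2.Rodrigues(np.array(c["rvec"],float))[0]; c["t"]=np.array(c["tvec"],float).reshape(3); c["K"]=np.array(c["camera_matrix"]); return c
def ray(c,px):
    px=np.atleast_2d(np.array(px,float)); d=np.c_[px,np.ones(len(px))]@np.linalg.inv(c["K"]).T@c["R"]
    return -c["R"].T@c["t"], d/np.linalg.norm(d,axis=1)[:,None]
def onplane(c,px,z):
    o,d=ray(c,px); return o+d*((z-o[2])/d[:,2])[:,None]
def tri(c1,p1,c2,p2):
    o1,d1=ray(c1,p1);o2,d2=ray(c2,p2);d1=d1[0];d2=d2[0]
    s=np.linalg.lstsq(np.c_[d1,-d2],o2-o1,rcond=None)[0]
    a=o1+s[0]*d1;b=o2+s[1]*d2; return (a+b)/2,np.linalg.norm(a-b)
def proj(c,P):
    P=np.atleast_2d(P); q=(P@c["R"].T+c["t"])@c["K"].T; return q[:,:2]/q[:,2:]
def crop(c,x0,y0,x1,y1,s,name):
    cv2.imwrite("pics/"+name,cv2.resize(c["img"][y0:y1,x0:x1],None,fx=s,fy=s,interpolation=cv2.INTER_CUBIC))
E
python3 - <<'E'
from h import *
t=cam("top");s=cam("side")
for c in(t,s):print(-c["R"].T@c["t"])
crop(t,100,180,350,270,3.2,"t1.png")
crop(s,180,150,340,380,2.5,"s1.png")
E
```

```text
[ 0.52717166 -0.1219836   1.0054359 ]
[0.31606562 0.47111036 0.68535024]
```

View pics/t1.png

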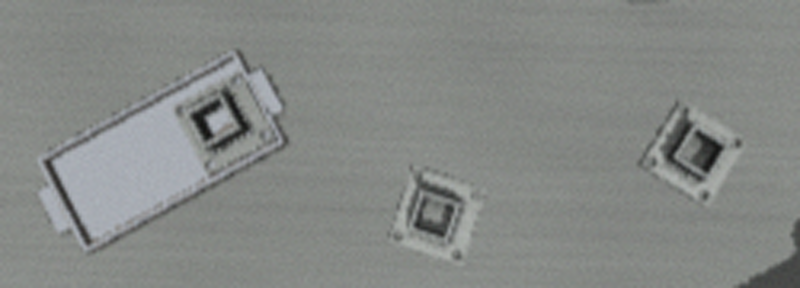

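View pics/s1.png

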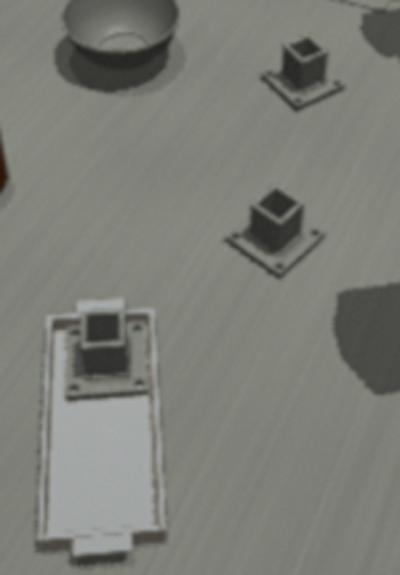

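Run:
```python
from h import *
t=cam("top");s=cam("side")
a=[cv2.resize(t["img"][y:y+44,x:x+44],None,fx=8,fy=8,interpolation=cv2.INTER_CUBIC) for x,y in((215,225),(295,205))]
b=[cv2.resize(s["img"][y:y+44,x:x+44],None,fx=8,fy=8,interpolation=cv2.INTER_CUBIC) for x,y in((268,220),(278,160))]
m=np.hstack(a);cv2.imwrite("pics/t2.png",m);cv2.imwrite("pics/s2.png",np.hstack(b))
m=cv2.resize(t["img"][190:262,105:195],None,fx=8,fy=8,interpolation=cv2.INTER_CUBIC);cv2.imwrite("pics/t3.png",m)
g=t["img"].mean(2)
for x in range(215,262): pass
print(g[246,212:262].astype(int)); print(g[228,292:342].astype(int))
```

```text
[131 129 131 125 132 132 128 130 126 129 133 133 149 168 167 109  88 132
  98  65 117 136 134 134 135 133 104  74  61  87 150 113 116 152 166 163
 159 138 133 135 131 137 134 135 136 131 128 133 135 138]
[128 129 129 128 132 129 130 134 124  93 131 147 156 166 162 111  62  38
  77 146 128 126 130 132 113  79  72  61  65  49  33  28  69 137 151 158
 159 160 154 142 136 133 138 135 133 136 135 132 140 132]
```

View pics/t2.png

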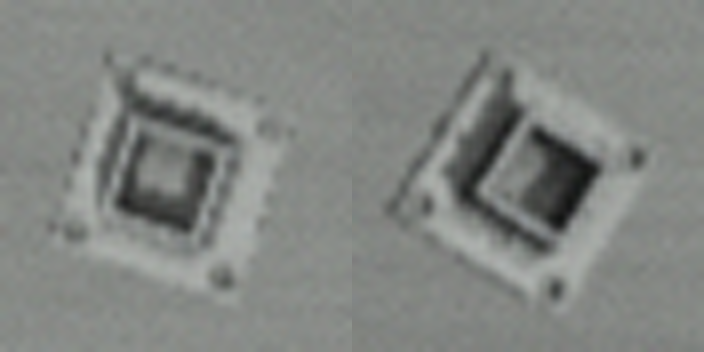

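View pics/s2.png

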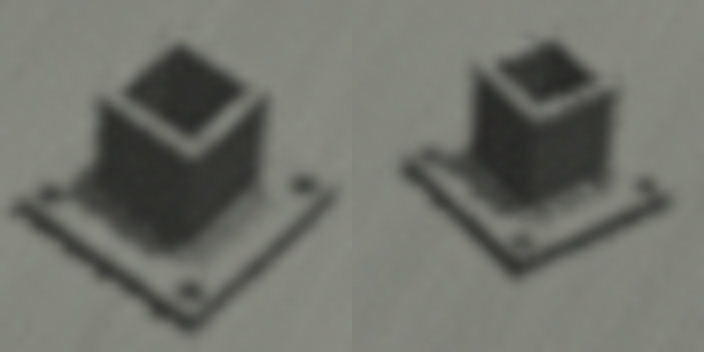

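View pics/t3.png

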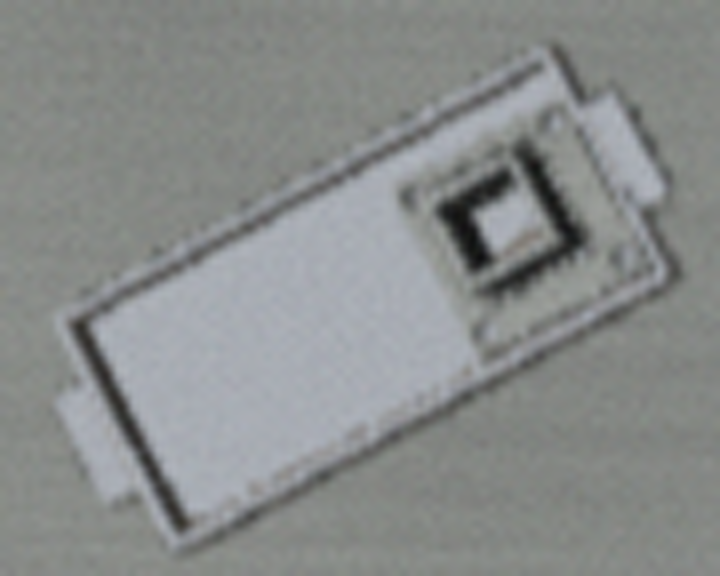

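Run:
```python
from h import *
t=cam("top");s=cam("side")
def up(P,o,sc=8): return (np.array(P,float)+.5)/sc-.5+np.array(o)
A=up([(110,60),(288,130),(235,300),(60,228)],(215,225))
B=up([(136,50),(300,155),(213,310),(38,208)],(295,205))
At=up([(130,120),(235,148),(208,248),(103,205)],(215,225))
Bt=up([(173,115),(258,170),(203,245),(126,190)],(295,205))
def desc(W,n):
    e=np.roll(W,-1,0)-W; L=np.linalg.norm(e[:,:2],axis=1); ang=np.degrees(np.arctan2(e[:,1],e[:,0]))
    print(n,W.mean(0).round(4),L.round(4),(ang%90).round(1))
desc(onplane(t,A,.006),"A fl");desc(onplane(t,At,.05),"A tube");desc(onplane(t,B,.006),"B fl");desc(onplane(t,Bt,.05),"B tube")
# side: flange visible corners left, front, right (bottom edges); tube top 4
As=up([(15,208),(192,328),(335,195)],(268,220));Ats=up([(180,42),(268,97),(190,155),(98,97)],(268,220))
Bs=up([(405-352,170),(517-352,275),(668-352,203)],(278,160));Bts=up([(548-352,38),(617-352,90),(535-352,120),(475-352,68)],(278,160))
for n,F in(("A",As),("B",Bs)):
    W=onplane(s,F,.003); print(n,"side fl ctr",((W[0]+W[2])/2).round(4),np.linalg.norm(np.diff(W,axis=0),axis=1).round(4),np.degrees(np.arctan2(*(np.diff(W,axis=0)[:,1::-1].T)))%90)
desc(onplane(s,Ats,.05),"A tube side");desc(onplane(s,Bts,.05),"B tube side")
print("tri tube tops",tri(t,At.mean(0),s,Ats.mean(0)),tri(t,Bt.mean(0),s,Bts.mean(0)))
# tray top rim outer corners
T=up([(548,45),(678,272),(180,552),(58,318)],(105,190)); desc(onplane(t,T,.02),"tray outer")
ts=(np.array([(47,316),(155,309),(166,541),(37,547)],float)+.5)/2.5-.5+np.array([180,150]); desc(onplane(s,ts,.02),"tray side")
print(onplane(t,T,.02).round(4)); print("tray tri",tri(t,T.mean(0),s,ts.mean(0)))
C=up([(400,185),(555,95),(650,260),(480,360)],(105,190));desc(onplane(t,C,.0105),"C fl")
Ct=up([(428,208),(515,145),(585,240),(495,295)],(105,190));
# wall lines by mask of tray (white)
hsv=cv2.cvtColor(t["img"],cv2.COLOR_BGR2HSV); print(t["img"][230,140],t["img"][200,300])
```

```text
A fl [ 0.5021 -0.0642  0.006 ] [0.0632 0.0579 0.0622 0.0572] [69.8 73.8 69.1 74.9]
A tube [ 0.5029 -0.0654  0.05  ] [0.0343 0.0322 0.0357 0.0278] [76.3 76.1 69.2 73.8]
B fl [ 0.5583 -0.2742  0.006 ] [0.064  0.059  0.0662 0.062 ] [58.2 60.8 60.8 58.7]
B tube [ 0.5572 -0.2732  0.05  ] [0.0318 0.0296 0.0296 0.0282] [57.9 54.  55.4 58.3]
A side fl ctr [ 0.5016 -0.0651  0.003 ] [0.0635 0.0637] [74.17248216 72.76927907]
B side fl ctr [ 0.5564 -0.2743  0.003 ] [0.0618 0.0632] [58.89638011 59.29003561]
A tube side [ 0.5007 -0.063   0.05  ] [0.0305 0.0305 0.0315 0.031 ] [74.1 68.2 74.8 66.4]
B tube side [ 0.5568 -0.2733  0.05  ] [0.0335 0.0313 0.0315 0.0294] [62.6 54.2 59.4 57.6]
tri tube tops (array([ 0.50215867, -0.06542836,  0.04664407]), np.float64(0.0012259316875585524)) (array([ 0.55699734, -0.27336313,  0.04973049]), np.float64(0.0004779356026024522))
tray outer [0.5509 0.1608 0.02  ] [0.087  0.1834 0.0868 0.1817] [31.9 30.7 30.8 30.7]
tray side [0.5478 0.165  0.02  ] [0.0886 0.1907 0.0875 0.1879] [30.  30.  28.2 30.3]
[[0.6345 0.1053 0.02  ]
 [0.5606 0.0593 0.02  ]
 [0.467  0.2171 0.02  ]
 [0.5416 0.2615 0.02  ]]
tray tri (array([0.55005462, 0.16556008, 0.00303257]), np.float64(0.0018933418166778365))
C fl [0.5755 0.1136 0.0105] [0.0589 0.0639 0.0643 0.0642] [31.7 32.1 31.9 27.2]
[178 171 164] [130 131 130]
```

Run:
```python
from h import *
t=cam("top");s=cam("side")
for c,n,(x0,y0,x1,y1) in((t,"t",(105,190,195,262)),(s,"s",(190,265,252,378))):
    im=cv2.GaussianBlur(c["img"],(0,0),.7).astype(int); 
    m=((im[...,0]-im[...,2])>6).astype(np.uint8)*255
    z=np.zeros_like(m); z[y0:y1,x0:x1]=m[y0:y1,x0:x1]
    cv2.imwrite(f"pics/m{n}.png",np.hstack([cv2.resize(z[y0:y1,x0:x1],None,fx=5,fy=5)]))
    print(im[y0-4,x0-4],im[230,150] if n=="t" else im[330,220])
```

```text
[133 138 134] [179 172 167]
[123 131 129] [166 166 163]
```

View pics/mt.png

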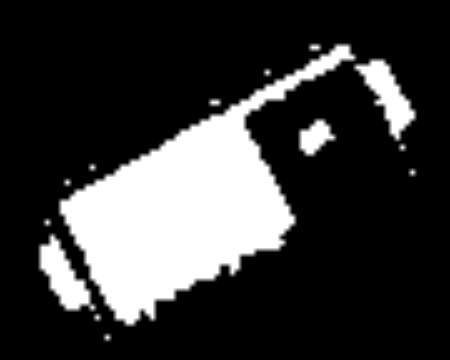

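View pics/ms.png

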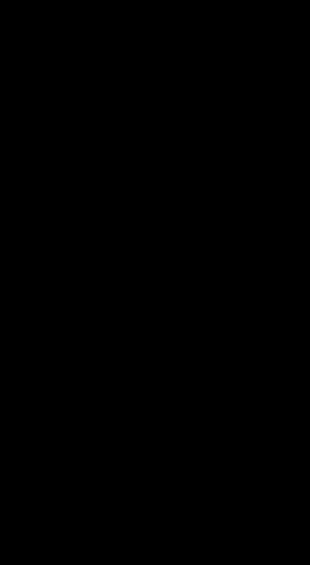

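```bash
cat >> h.py <<'E'
def over(c,cx,cy,ang,box,sc,name,extra=()):
    x0,y0,x1,y1=box
    im=cv2.resize(c["img"][y0:y1,x0:x1],None,fx=sc,fy=sc,interpolation=cv2.INTER_CUBIC)
    a=np.radians(ang);ex=np.array([np.cos(a),np.sin(a),0]);ey=np.array([-np.sin(a),np.cos(a),0]);o=np.array([cx,cy,0])
    def poly(hx,hy,z,col,oy=0):
        P=[o+ex*sx*hx+ey*(sy*hy+oy)+[0,0,z] for sx,sy in((-1,-1),(1,-1),(1,1),(-1,1))]
        q=(proj(c,P)-[x0,y0]+.5)*sc-.5
        cv2.polylines(im,[np.round(q).astype(int)],True,col,1)
    poly(.044,.092,.02,(0,0,255));poly(.044,.092,0,(255,0,0));poly(.040,.088,.0025,(0,180,0))
    for e in extra: poly(*e)
    cv2.imwrite("pics/"+name,im)
E
python3 - <<'E'
from h import *
t=cam("top");s=cam("side")
over(t,.549,.163,30.2,(105,190,195,262),8,"o1.png")
over(s,.549,.163,30.2,(188,262,254,380),5,"o2.png")
E
```

```text
(no output)
```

View pics/o1.png

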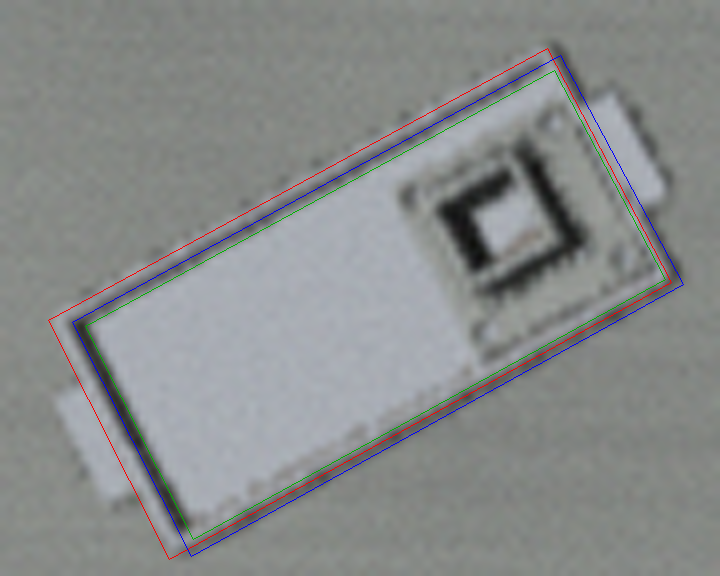

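View pics/o2.png

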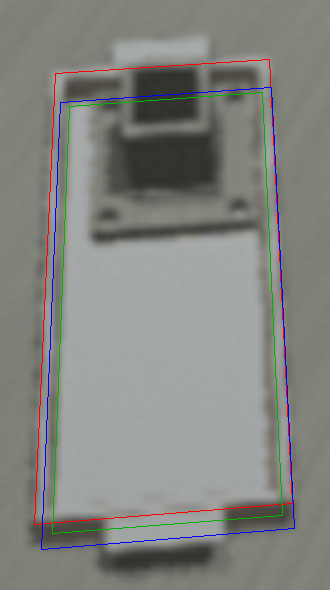

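The overlay fits the tray to about 2 mm in both views. I'll take its centre as (0.549, 0.162) with a yaw of 30.2°. Spout A is at (0.502, -0.0645), 73°, and spout B at (0.557, -0.274), 59°. The triangulated tube tops are 47 and 50 mm high, against 50 mm in the text.

```bash
cat >> h.py <<'E'
def go(x,y,z,ang,verbose=True):
    """tool shifts (mm) & yaw(deg) to put TCP at x,y,z with jaw axis at world angle ang (mod 180)"""
    st=monitor.get_state();R=Rn.from_quat(st["orientation"]).as_matrix()
    d=R.T@(np.array([x,y,z])-st["eef_pos"])*1000
    cur=np.degrees(np.arctan2(R[1,1],R[0,1])); dy=((ang-cur+90)%180-90)
    print("clock %.2f pos %s jaw %.1f tilt %.2f q6 %.2f gap %.4f F %s"%(st["clock"],st["eef_pos"].round(4),cur,np.degrees(np.arccos(-R[2,2])),st["q"][5],st["finger_gap"],st["contact_force"].round(1)))
    print("  -> xyz mm",d.round(1),"yaw",round(-dy,1))
E
python3 -c "
from h import *
go(.502,-.0645,.12,73);go(.502,-.0645,.03,73)"
```

```text
clock 0.60 pos [ 0.2248 -0.5832  0.2313] jaw 111.1 tilt 0.00 q6 -0.26 gap 0.0853 F [-0.3 -0.2 -0.8]
  -> xyz mm [-445.2  384.3  111.3] yaw 38.1
clock 0.60 pos [ 0.2248 -0.5832  0.2313] jaw 111.1 tilt 0.00 q6 -0.26 gap 0.0853 F [-0.3 -0.2 -0.8]
  -> xyz mm [-445.2  384.3  201.3] yaw 38.1
```

Emit:
drive_tool([
  {"x": -30,"y": 25,"z": 5,"yaw": 5},
  {"x": -75,"y": 65,"z": 10,"yaw": 12},
  {"x": -122,"y": 105,"z": 20,"yaw": 20},
  {"x": -169,"y": 146,"z": 30,"yaw": 28},
  {"x": -216,"y": 187,"z": 40,"yaw": 38},
])

```text
clock: 1.23
eef_pos: [0.3567, -0.3359, 0.1926]
orientation: [0.141, 0.99, -0.0, 0.0]
contact_force: [1.4, -0.6, -0.2]
finger_gap: 0.0853
```

```bash
python3 -c "
from h import *
go(.502,-.0645,.11,73)"
```

```text
clock 1.23 pos [ 0.3567 -0.3359  0.1926] jaw 73.8 tilt 0.06 q6 -1.43 gap 0.0853 F [ 1.4 -0.6 -0.2]
  -> xyz mm [-63.7 301.2  82.6] yaw 0.8
```

Emit:
drive_tool([
  {"x": -10,"y": 50,"z": 10,"yaw": 1},
  {"x": -23,"y": 112,"z": 25,"yaw": 1},
  {"x": -37,"y": 174,"z": 45,"yaw": 1},
  {"x": -50,"y": 236,"z": 65,"yaw": 1},
  {"x": -64,"y": 301,"z": 82,"yaw": 1},
])

```text
clock: 1.85
eef_pos: [0.4953, -0.0772, 0.1147]
orientation: [0.149, 0.989, -0.0, 0.001]
contact_force: [1.8, -0.3, 0.7]
finger_gap: 0.0854
```

```bash
python3 -c "
from h import *
go(.502,-.0645,.025,73)"
```

```text
clock 1.85 pos [ 0.4953 -0.0772  0.1147] jaw 72.8 tilt 0.10 q6 -2.04 gap 0.0854 F [ 1.8 -0.3  0.7]
  -> xyz mm [-2.5 14.1 89.7] yaw -0.2
```

Emit:
drive_tool([
  {"x": -2,"y": 12,"z": 10,"yaw": 0},
  {"x": -2.5,"y": 14,"z": 40,"yaw": 0},
  {"x": -2.5,"y": 14,"z": 75,"yaw": 0},
  {"x": -2.5,"y": 14,"z": 95,"yaw": 0},
  {"x": -2.5,"y": 14,"z": 95,"yaw": 0},
])

```text
clock: 2.48
eef_pos: [0.5007, -0.0653, 0.0185]
orientation: [0.15, 0.989, -0.001, -0.001]
contact_force: [-0.7, -0.3, 0.2]
finger_gap: 0.0852
```

Emit:
drive_tool([
  {"x": 0,"y": 0,"z": 0},
  {"x": 0,"y": 0,"z": 0},
  {"x": 0,"y": 0,"z": 0},
  {"x": 0,"y": 0,"z": 0},
  {"x": 0,"y": 0,"z": 0},
], hand=1)

```text
invalid input
```

```bash
python3 -c "
from h import *
a=np.radians(30.2);ey=np.array([-np.sin(a),np.cos(a)])
p=np.array([.549,.162])+ey*.0535; print(p)
go(*p,.09,120.2)
s=cam('side');t=cam('top');crop(s,180,150,360,330,3,'s3.png')
"
```

```text
[0.52208843 0.2082387 ]
clock 2.48 pos [ 0.5007 -0.0653  0.0185] jaw 72.8 tilt 0.14 q6 -2.07 gap 0.0852 F [-0.7 -0.3  0.2]
  -> xyz mm [ 60.7 267.5 -71.9] yaw -47.4
```

View pics/s3.png

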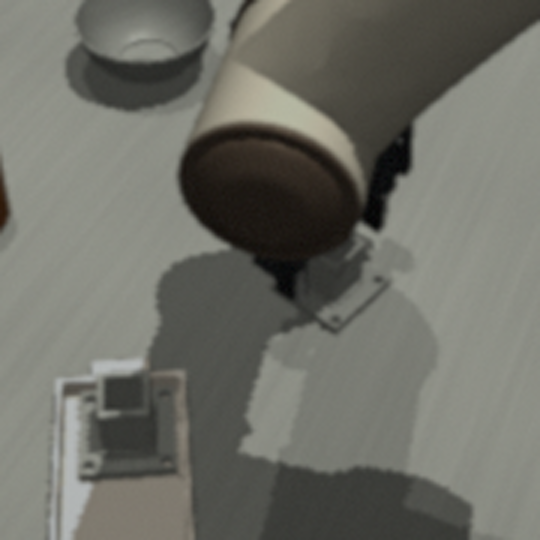

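The view shows spout A's front flange corner at about (335,330) in the crop, with the fingers on either side of the tube. The last row format was refused, so I'll retry with full rows.

Emit:
drive_tool([
  {"x": 0,"y": 0,"z": 0,"yaw": 0},
  {"x": 0,"y": 0,"z": 0,"yaw": 0},
  {"x": 0,"y": 0,"z": 0,"yaw": 0},
  {"x": 0,"y": 0,"z": 0,"yaw": 0},
  {"x": 0,"y": 0,"z": 0,"yaw": 0},
], hand=1)

```text
clock: 3.2
eef_pos: [0.5028, -0.0649, 0.0211]
orientation: [0.149, 0.989, -0.0, 0.002]
contact_force: [-1.6, -0.3, 5.9]
finger_gap: 0.033
```

Emit:
drive_tool([
  {"x": 0,"y": 0,"z": -25,"yaw": 0},
  {"x": 0,"y": 0,"z": -60,"yaw": -5},
  {"x": 10,"y": 40,"z": -75,"yaw": -14},
  {"x": 23,"y": 100,"z": -75,"yaw": -24},
  {"x": 36,"y": 160,"z": -75,"yaw": -34},
])

```text
clock: 3.82
eef_pos: [0.5146, 0.0998, 0.0955]
orientation: [-0.148, 0.989, -0.0, 0.001]
contact_force: [1.4, -0.9, -4.3]
finger_gap: 0.0332
```

```bash
python3 -c "
from h import *
go(.5221,.2082,.09,120.2)
"
```

```text
clock 3.83 pos [0.5146 0.0998 0.0955] jaw 107.1 tilt 0.14 q6 -1.78 gap 0.0332 F [ 1.4 -0.9 -4.3]
  -> xyz mm [-39.  101.4   5.4] yaw -13.1
```

Emit:
drive_tool([
  {"x": -14,"y": 40,"z": 0,"yaw": -5},
  {"x": -30,"y": 80,"z": 0,"yaw": -10},
  {"x": -39,"y": 101,"z": 0,"yaw": -13},
  {"x": -39,"y": 101,"z": 20,"yaw": -13},
  {"x": -39,"y": 101,"z": 30,"yaw": -13},
])

```text
clock: 4.45
eef_pos: [0.5209, 0.2068, 0.0636]
orientation: [-0.259, 0.966, -0.001, -0.001]
contact_force: [-0.3, -0.5, -4.1]
finger_gap: 0.0328
```

```bash
python3 -c "
from h import *
go(.5221,.2082,.0245,120.2)
t=cam('top');s=cam('side')
st=monitor.get_state()['eef_pos'];zb=st[2]-.021
crop(s,150,230,300,384,3.6,'s4.png');crop(t,80,170,210,270,6,'t4.png')
"
```

```text
clock 4.45 pos [0.5209 0.2068 0.0636] jaw 120.0 tilt 0.17 q6 -1.72 gap 0.0328 F [-0.3 -0.5 -4.1]
  -> xyz mm [-1.9  0.6 39.1] yaw -0.2
```

View pics/s4.png

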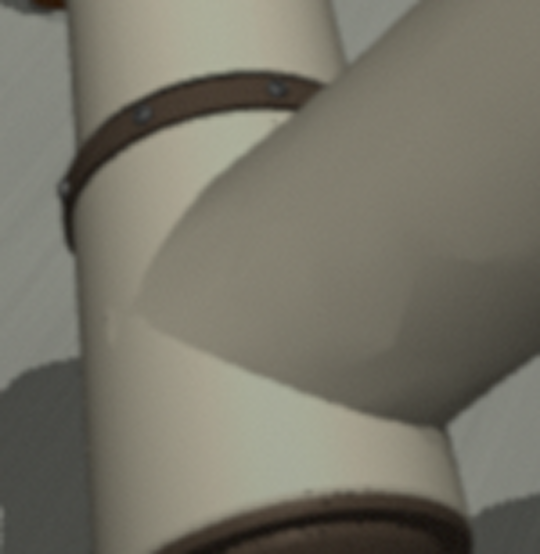

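View pics/t4.png

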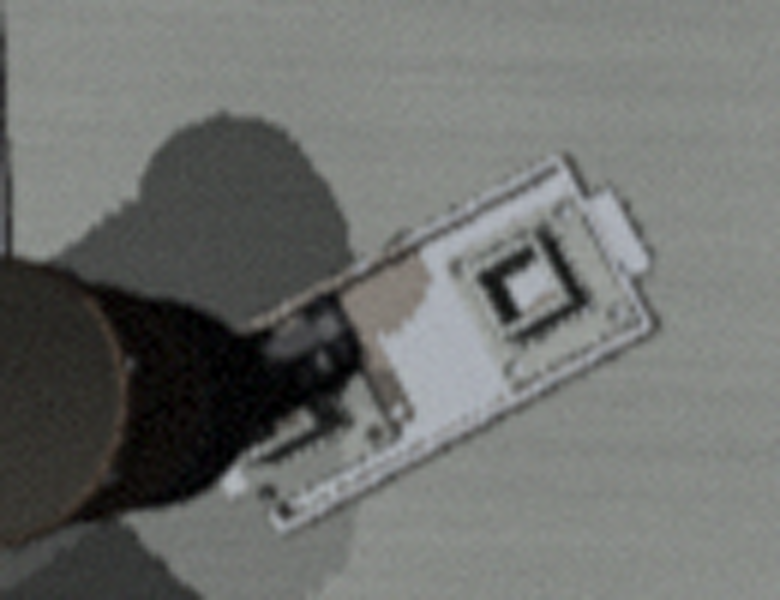

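```bash
python3 -c "
from h import *
t=cam('top')
f=lambda P:(np.array(P,float)+.5)/6-.5+[80,170]
W=onplane(t,f([(408,420),(262,500)]),.0506); print('held fl bottom corners',W.round(4))
R=onplane(t,f([(562,152),(660,328),(283,530)]),.02);print('tray rim',R.round(4))
a=np.radians(30.2);ex=np.array([np.cos(a),np.sin(a)]);ey=np.array([-np.sin(a),np.cos(a)])
c=np.array([.549,.162])
for w in np.r_[W,R]: d=w[:2]-c; print((d@ex).round(4),(d@ey).round(4))
d=monitor.get_state()['eef_pos'][:2]-c;print('tcp',d@ex,d@ey)
"
```

```text
held fl bottom corners [[0.5172 0.1575 0.0506]
 [0.4827 0.217  0.0506]]
tray rim [[0.6352 0.1049 0.02  ]
 [0.5588 0.0586 0.02  ]
 [0.4686 0.218  0.02  ]]
-0.0298 0.0121
-0.0297 0.0809
0.0458 -0.0927
-0.0435 -0.0943
-0.0413 0.0888
tcp -0.000990421703132488 0.05239036020775172
```

Emit:
drive_tool([
  {"x": -2,"y": -1,"z": 8,"yaw": 0},
  {"x": -2,"y": -1,"z": 18,"yaw": 0},
  {"x": -2,"y": -1,"z": 28,"yaw": 0},
  {"x": -2,"y": -1,"z": 34,"yaw": 0},
  {"x": -2,"y": -1,"z": 36,"yaw": 0},
])

```text
clock: 5.22
eef_pos: [0.5238, 0.2067, 0.028]
orientation: [-0.259, 0.966, -0.001, -0.0]
contact_force: [0.1, 0.5, -3.7]
finger_gap: 0.0334
```

Emit:
drive_tool([
  {"x": 0,"y": 0,"z": 1,"yaw": 0},
  {"x": 0,"y": 0,"z": 2,"yaw": 0},
  {"x": 0,"y": 0,"z": 3,"yaw": 0},
  {"x": 0,"y": 0,"z": 4,"yaw": 0},
  {"x": 0,"y": 0,"z": 5,"yaw": 0},
])

```text
clock: 5.85
eef_pos: [0.5239, 0.2067, 0.0237]
orientation: [-0.259, 0.966, -0.001, -0.0]
contact_force: [-2.5, -0.7, 6.5]
finger_gap: 0.0328
```

Emit:
drive_tool([
  {"x": 0,"y": 0,"z": -1,"yaw": 0},
  {"x": 0,"y": 0,"z": -1,"yaw": 0},
  {"x": 0,"y": 0,"z": -1,"yaw": 0},
  {"x": 0,"y": 0,"z": -1,"yaw": 0},
  {"x": 0,"y": 0,"z": -1,"yaw": 0},
], hand=0.3)

```text
clock: 6.48
eef_pos: [0.5239, 0.2067, 0.0247]
orientation: [-0.259, 0.966, -0.001, -0.0]
contact_force: [-0.5, -0.3, 0.3]
finger_gap: 0.0601
```

Emit:
drive_tool([
  {"x": 0,"y": 0,"z": -20,"yaw": 0},
  {"x": 0,"y": 0,"z": -60,"yaw": 0},
  {"x": 0,"y": -50,"z": -100,"yaw": 8},
  {"x": 0,"y": -110,"z": -110,"yaw": 16},
  {"x": 0,"y": -170,"z": -110,"yaw": 24},
], hand=0)

```text
clock: 7.1
eef_pos: [0.6106, 0.0589, 0.1371]
orientation: [-0.051, 0.999, -0.001, 0.002]
contact_force: [0.2, 0.4, 0.1]
finger_gap: 0.0855
```

```bash
python3 -c "
from h import *
go(.557,-.274,.1,149)
t=cam('top');s=cam('side')
crop(t,105,190,195,262,8,'t5.png');crop(s,185,255,260,384,4.5,'s5.png')
"
```

```text
clock 7.10 pos [0.6106 0.0589 0.1371] jaw 95.8 tilt 0.22 q6 -1.83 gap 0.0855 F [0.2 0.4 0.1]
  -> xyz mm [  87.3 -325.6   37.5] yaw -53.2
```

View pics/t5.png

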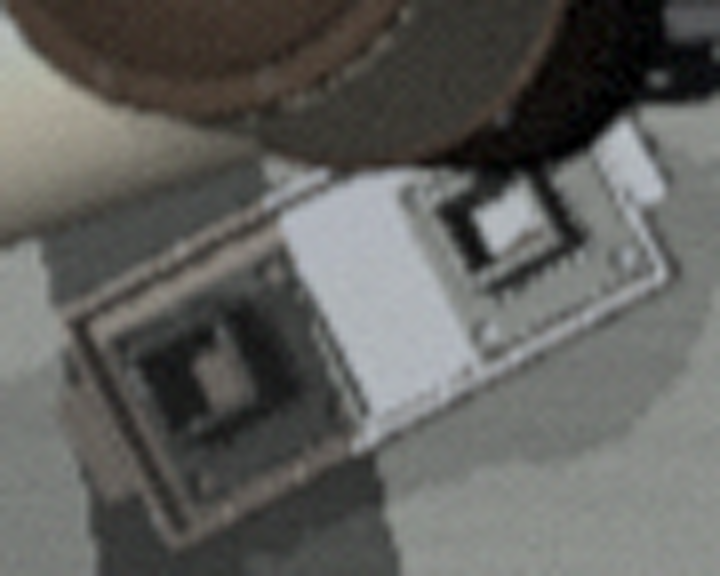

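View pics/s5.png

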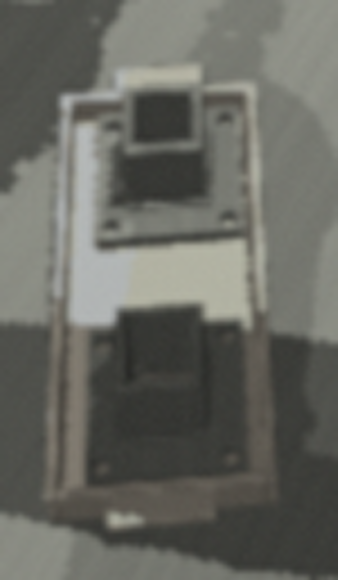

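The tray views show spout A upright at the open end, with its flange corner at (110,350) in the top crop, just inside the end wall. Next is spout B. I'll grip its flange across the sides near one edge, so it can swing in the grip.

Emit:
drive_tool([
  {"x": 10,"y": -50,"z": 0,"yaw": -10},
  {"x": 26,"y": -110,"z": 0,"yaw": -20},
  {"x": 42,"y": -170,"z": 10,"yaw": -30},
  {"x": 60,"y": -230,"z": 20,"yaw": -40},
  {"x": 76,"y": -290,"z": 37,"yaw": -50},
])

```text
clock: 7.82
eef_pos: [0.5645, -0.2362, 0.1009]
orientation: [-0.468, 0.884, -0.002, 0.0]
contact_force: [-0.1, -0.5, -0.0]
finger_gap: 0.0853
```

```bash
python3 -c "
from h import *
go(.5714,-.25,.03,149)
t=cam('top');crop(t,105,190,195,262,8,'t6.png')
"
```

```text
clock 7.83 pos [ 0.5645 -0.2362  0.1009] jaw 145.7 tilt 0.24 q6 -0.47 gap 0.0853 F [-0.1 -0.5 -0. ]
  -> xyz mm [  7.4 -13.2  71. ] yaw -3.3
```

View pics/t6.png

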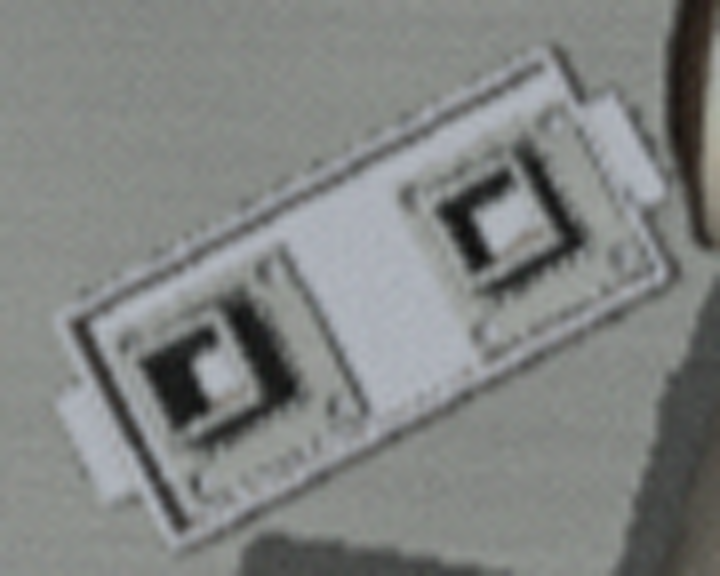

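```bash
python3 -c "
from h import *
t=cam('top')
f=lambda P:(np.array(P,float)+.5)/8-.5+[105,190]
A=onplane(t,f([(268,270),(340,410),(200,485),(130,342)]),.0105);C=onplane(t,f([(555,120),(625,255),(487,332),(412,195)]),.0105)
a=A.mean(0);c=C.mean(0);d=a-c
print(a,c,np.linalg.norm(d),np.degrees(np.arctan2(d[1],d[0]))-90,(a+c)/2)
for W in(A,C):
  e=np.roll(W,-1,0)-W; print((np.degrees(np.arctan2(e[:,1],e[:,0]))%90).round(1))
"
```

```text
[0.52373784 0.2057782  0.0105    ] [0.57531167 0.11412843 0.0105    ] 0.10516435028653447 29.367647251513844 [0.54952475 0.15995331 0.0105    ]
[30.1 29.5 29.3 29.1]
[29.6 30.5 31.2 29.2]
```

Emit:
drive_tool([
  {"x": 7,"y": -13,"z": 10,"yaw": -3},
  {"x": 7,"y": -13,"z": 30,"yaw": -3},
  {"x": 7,"y": -13,"z": 50,"yaw": -3},
  {"x": 7,"y": -13,"z": 68,"yaw": -3},
  {"x": 7,"y": -13,"z": 76,"yaw": -3},
])

```text
clock: 8.55
eef_pos: [0.5677, -0.2516, 0.0211]
orientation: [-0.486, 0.874, 0.0, -0.003]
contact_force: [0.2, -0.8, -0.4]
finger_gap: 0.0855
```

```bash
python3 -c "
from h import *
go(.5714,-.25,-.003,149)
t=cam('top');crop(t,270,180,370,260,8,'t7.png');s=cam('side');crop(s,250,130,350,210,8,'s7.png')
"
```

```text
clock 8.55 pos [ 0.5677 -0.2516  0.0211] jaw 148.2 tilt 0.33 q6 -0.40 gap 0.0855 F [ 0.2 -0.8 -0.4]
  -> xyz mm [-3.4 -2.4 24. ] yaw -0.8
```

View pics/t7.png

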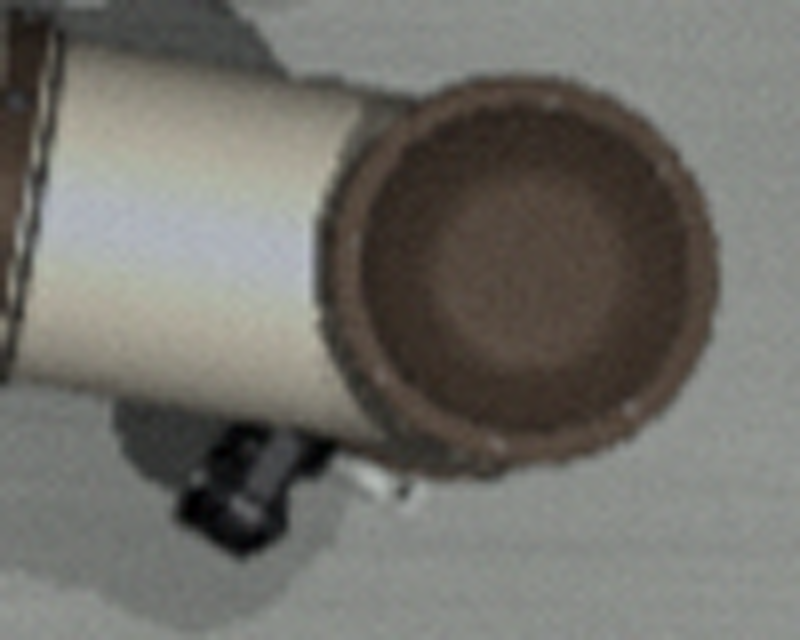

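View pics/s7.png

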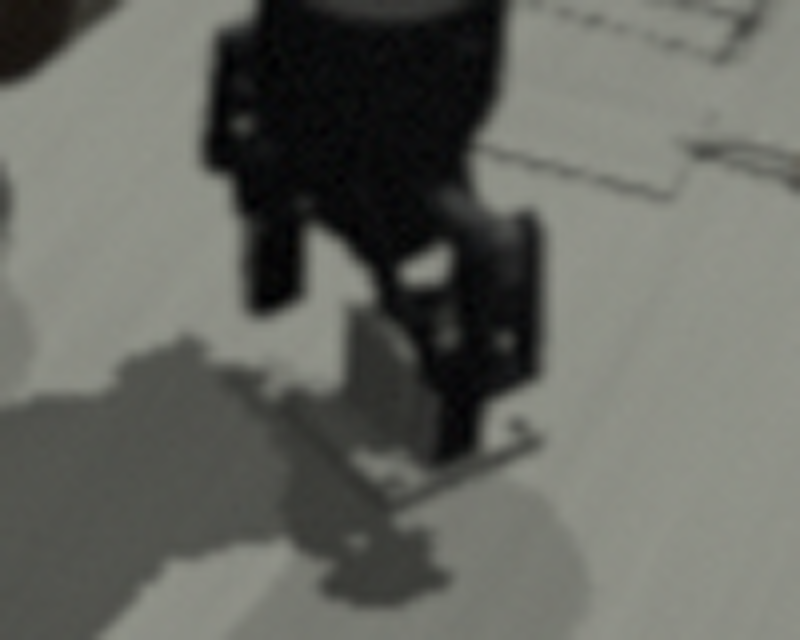

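Spout A stands square with the tray, 105 mm from C by the top camera. The side view shows the fingers on either side of B's flange, with the near fingertip at (455,460) in the crop. I'll descend and close lightly.

Emit:
drive_tool([
  {"x": -3,"y": -2,"z": 5,"yaw": -1},
  {"x": -3,"y": -2,"z": 11,"yaw": -1},
  {"x": -3,"y": -2,"z": 17,"yaw": -1},
  {"x": -3,"y": -2,"z": 21,"yaw": -1},
  {"x": -3,"y": -2,"z": 23,"yaw": -1},
])

```text
clock: 9.28
eef_pos: [0.5707, -0.2503, -0.0019]
orientation: [-0.494, 0.87, 0.001, -0.003]
contact_force: [0.1, -0.2, -0.4]
finger_gap: 0.0854
```

Emit:
drive_tool([
  {"x": 0,"y": 0,"z": 0,"yaw": 0},
  {"x": 0,"y": 0,"z": 0,"yaw": 0},
  {"x": 0,"y": 0,"z": 0,"yaw": 0},
  {"x": 0,"y": 0,"z": 0,"yaw": 0},
  {"x": 0,"y": 0,"z": 0,"yaw": 0},
], hand=0.27)

```text
clock: 9.9
eef_pos: [0.571, -0.2505, -0.0015]
orientation: [-0.494, 0.87, 0.0, -0.003]
contact_force: [-0.0, 0.0, 2.8]
finger_gap: 0.063
```

```bash
python3 -c "
from h import *
go(.5714,-.25,-.003,149);print(monitor.get_state()['finger_gap'])
s=cam('side');crop(s,250,130,350,210,8,'s8.png')
"
```

```text
clock 9.90 pos [ 0.571  -0.2505 -0.0015] jaw 149.2 tilt 0.32 q6 -0.39 gap 0.0630 F [-0.   0.   2.8]
  -> xyz mm [-0.6 -0.1  1.5] yaw 0.2
0.06301934834540183
```

View pics/s8.png

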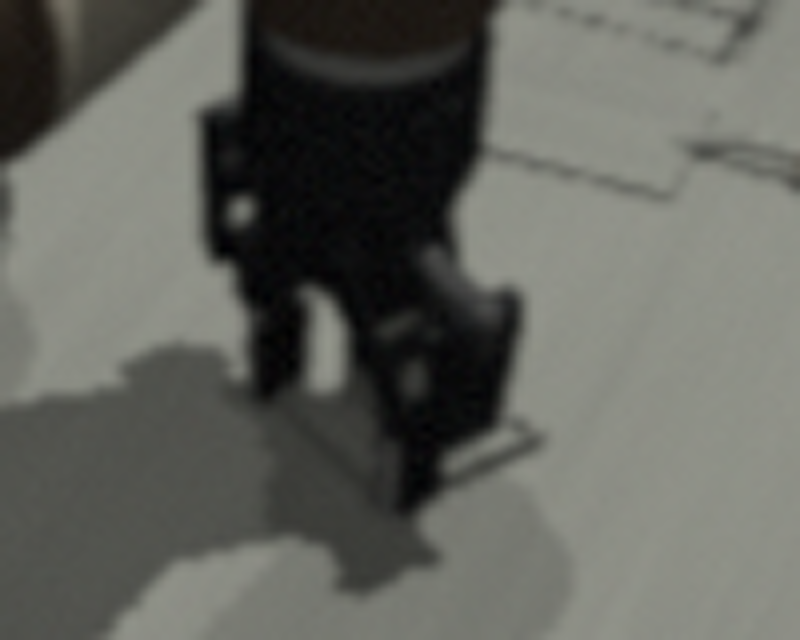

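Emit:
drive_tool([
  {"x": 0,"y": 0,"z": -4,"yaw": 0},
  {"x": 0,"y": 0,"z": -10,"yaw": 0},
  {"x": 0,"y": 0,"z": -20,"yaw": 0},
  {"x": 0,"y": 0,"z": -32,"yaw": 0},
  {"x": 0,"y": 0,"z": -45,"yaw": 0},
])

```text
clock: 10.58
eef_pos: [0.5712, -0.2504, 0.0444]
orientation: [-0.494, 0.87, 0.0, -0.003]
contact_force: [1.5, -0.6, -3.0]
finger_gap: 0.0629
```

```bash
python3 -c "
from h import *
go(.5714,-.25,-.003,149);print(monitor.get_state()['finger_gap'])
s=cam('side');crop(s,250,110,370,210,6,'s9.png')
"
```

```text
clock 10.57 pos [ 0.5712 -0.2504  0.0444] jaw 149.2 tilt 0.31 q6 -0.39 gap 0.0629 F [ 1.5 -0.6 -3. ]
  -> xyz mm [-0.6 -0.1 47.4] yaw 0.2
0.06286391219674783
```

View pics/s9.png

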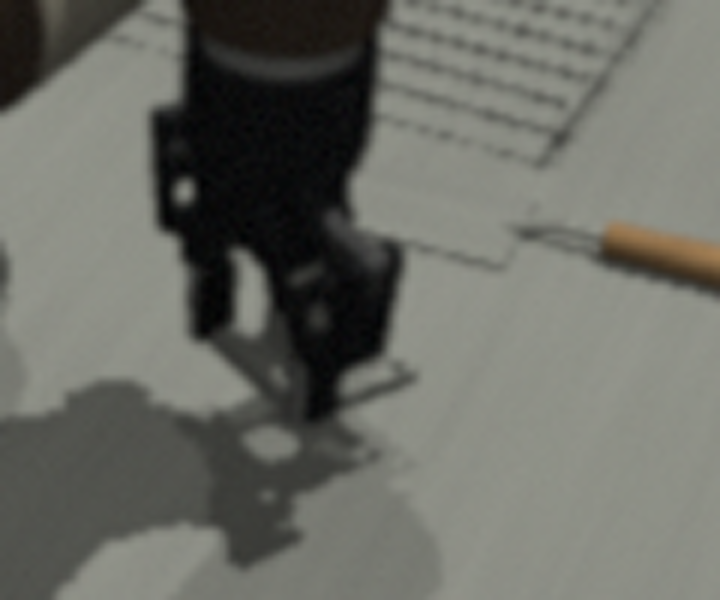

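B is held level after the lift, with no swing yet. I'll lower it to reduce the risk of a drop, then ease the grip in small steps.

Emit:
drive_tool([
  {"x": 0,"y": 0,"z": 10,"yaw": 0},
  {"x": 0,"y": 0,"z": 20,"yaw": 0},
  {"x": 0,"y": 0,"z": 25,"yaw": 0},
  {"x": 0,"y": 0,"z": 25,"yaw": 0},
  {"x": 0,"y": 0,"z": 25,"yaw": 0},
], hand=0.262)

```text
clock: 11.25
eef_pos: [0.5722, -0.2511, 0.0215]
orientation: [-0.494, 0.87, -0.001, -0.002]
contact_force: [-0.2, -0.4, -1.1]
finger_gap: 0.0631
```

```bash
python3 -c "
from h import *
go(.5714,-.25,-.003,149);print(monitor.get_state()['finger_gap'])
s=cam('side');crop(s,250,110,370,210,6,'s10.png')
"
```

```text
clock 11.25 pos [ 0.5722 -0.2511  0.0215] jaw 149.2 tilt 0.25 q6 -0.39 gap 0.0631 F [-0.2 -0.4 -1.1]
  -> xyz mm [-0.6  1.3 24.5] yaw 0.2
0.06308556538483531
```

View pics/s10.png

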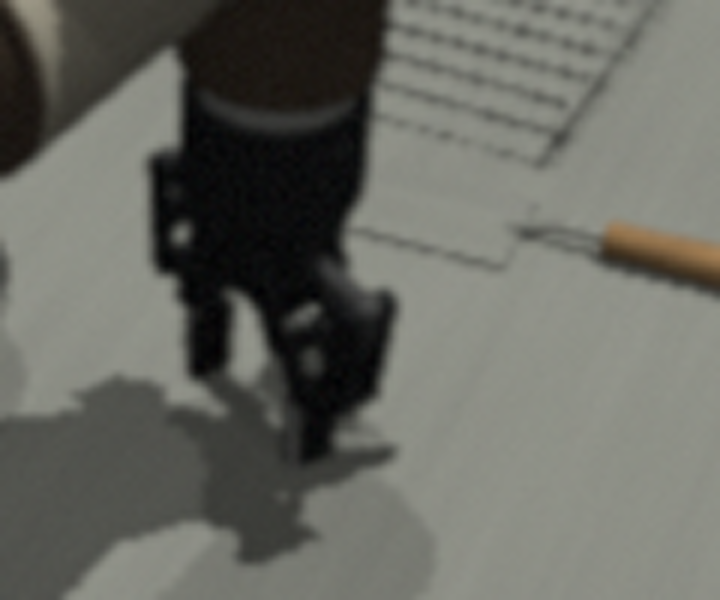

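At 0.262 it has swung, and the far edge is down on the bench. I'll lift slowly so it swings the rest of the way.

Emit:
drive_tool([
  {"x": 0,"y": 0,"z": -8,"yaw": 0},
  {"x": 0,"y": 0,"z": -18,"yaw": 0},
  {"x": 0,"y": 0,"z": -28,"yaw": 0},
  {"x": 0,"y": 0,"z": -38,"yaw": 0},
  {"x": 0,"y": 0,"z": -45,"yaw": 0},
])

```text
clock: 11.92
eef_pos: [0.5727, -0.2509, 0.0678]
orientation: [-0.494, 0.869, -0.002, -0.001]
contact_force: [0.3, 0.5, 0.8]
finger_gap: 0.0632
```

```bash
python3 -c "
from h import *
go(.5714,-.25,-.003,149);print(monitor.get_state()['finger_gap'])
s=cam('side');crop(s,250,110,370,210,6,'s11.png')
t=cam('top');crop(t,260,180,380,280,6,'t11.png')
"
```

```text
clock 11.93 pos [ 0.5727 -0.2509  0.0678] jaw 149.2 tilt 0.23 q6 -0.39 gap 0.0632 F [0.3 0.5 0.8]
  -> xyz mm [-0.4  1.7 70.7] yaw 0.2
0.06323289276917171
```

View pics/s11.png

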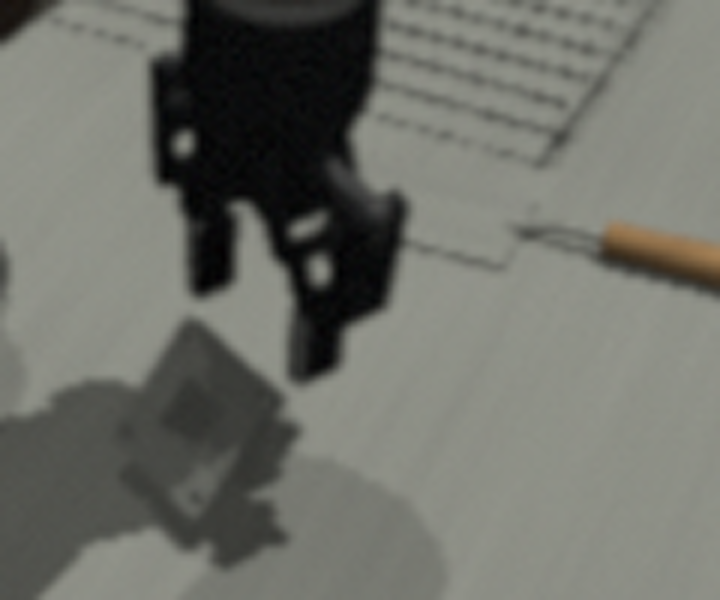

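View pics/t11.png

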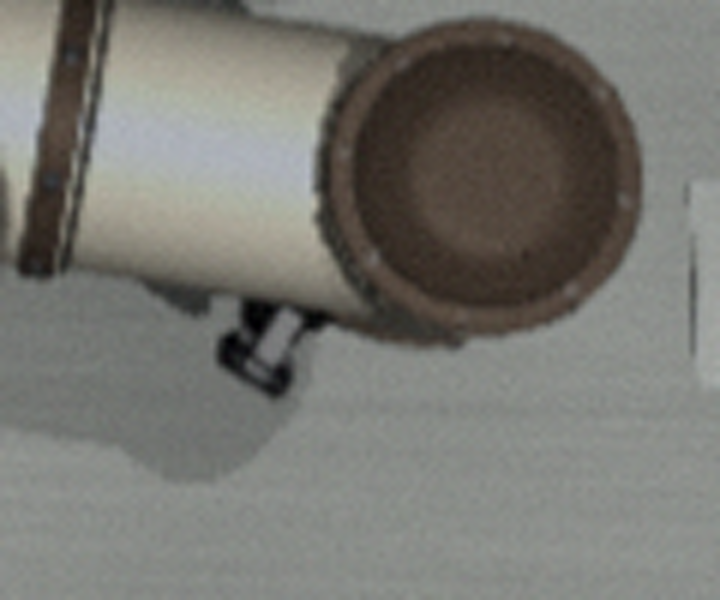

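The side view shows B on its side. The flat flange face is towards the camera, with its corners near (190,318), (283,400), (195,548) and (122,430), and the tube points away. I'll clear the arm and measure.

Emit:
drive_tool([
  {"x": 30,"y": 0,"z": -20,"yaw": 0},
  {"x": 80,"y": 0,"z": -50,"yaw": 0},
  {"x": 120,"y": 0,"z": -70,"yaw": 0},
  {"x": 150,"y": 0,"z": -80,"yaw": 0},
  {"x": 160,"y": 0,"z": -80,"yaw": 0},
], hand=0)

```text
clock: 12.65
eef_pos: [0.4915, -0.39, 0.1506]
orientation: [-0.493, 0.87, -0.004, 0.0]
contact_force: [-0.2, 0.6, -0.7]
finger_gap: 0.0853
```

```bash
python3 -c "
from h import *
s=cam('side');t=cam('top')
crop(s,255,140,325,210,8,'s12.png')
crop(t,280,190,370,260,8,'t12.png')
"
```

```text
(no output)
```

View pics/s12.png

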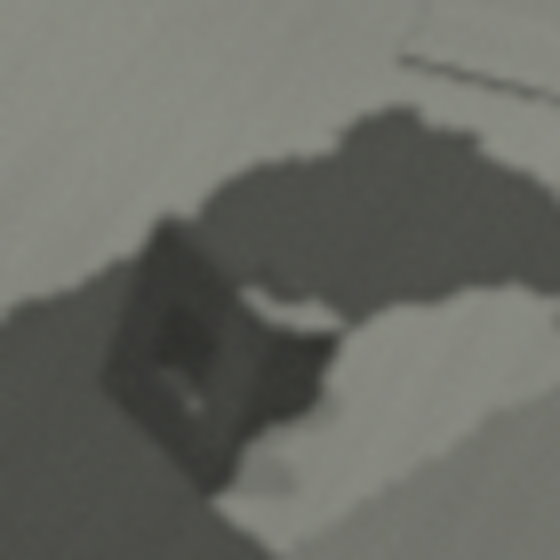

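View pics/t12.png

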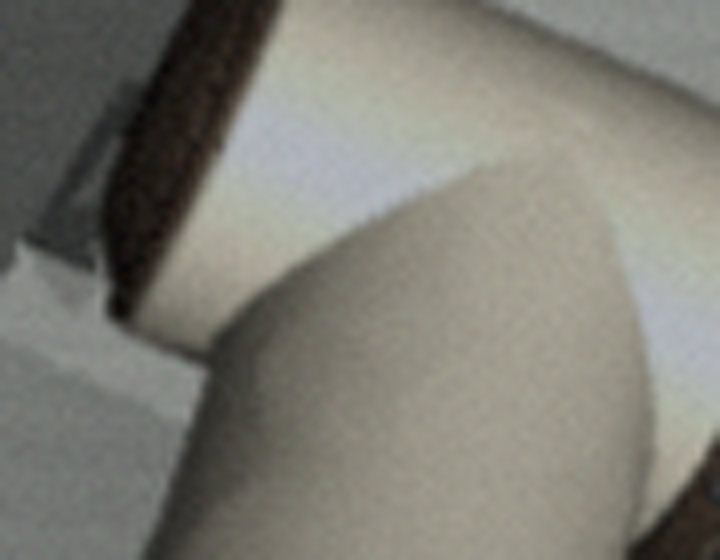

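```bash
python3 -c "
from h import *
go(.37,-.10,.22,149)"
```

```text
clock 12.75 pos [ 0.4913 -0.3887  0.1489] jaw 149.1 tilt 0.28 q6 -0.13 gap 0.0853 F [ 1.3 -0.2 -0.2]
  -> xyz mm [-185.4  251.9  -72.6] yaw 0.1
```

Emit:
drive_tool([
  {"x": -35,"y": 48,"z": -14,"yaw": 0},
  {"x": -72,"y": 98,"z": -30,"yaw": 0},
  {"x": -110,"y": 149,"z": -45,"yaw": 0},
  {"x": -147,"y": 200,"z": -60,"yaw": 0},
  {"x": -185,"y": 252,"z": -72,"yaw": 0},
])

```text
clock: 13.38
eef_pos: [0.3728, -0.107, 0.2177]
orientation: [-0.494, 0.869, -0.002, -0.0]
contact_force: [1.1, 0.9, 0.3]
finger_gap: 0.0853
```

```bash
python3 -c "
from h import *
s=cam('side');t=cam('top')
crop(s,255,140,325,210,8,'s13.png')
crop(t,270,190,360,260,8,'t13.png')
"
```

```text
(no output)
```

View pics/s13.png

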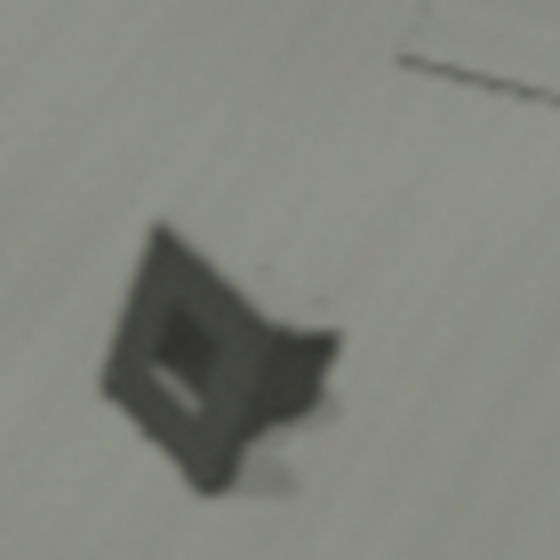

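View pics/t13.png

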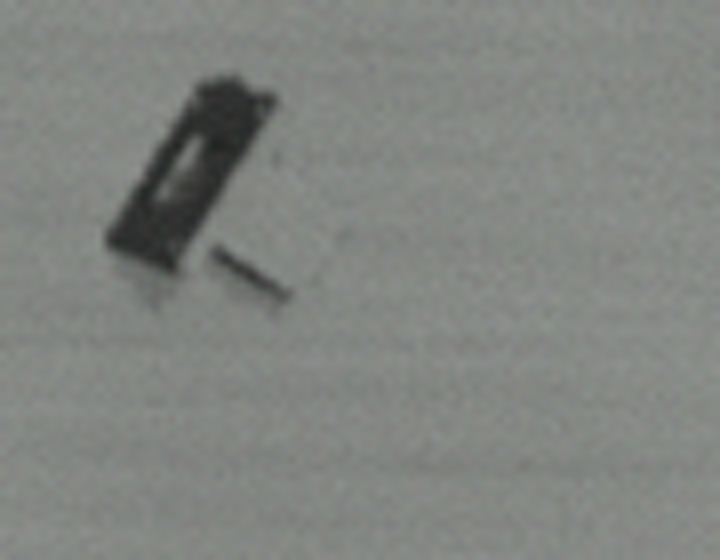

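```bash
python3 -c "
from h import *
s=cam('side');t=cam('top')
f=lambda P,o:(np.array(P,float)+.5)/8-.5+o
T=f([(275,100),(180,270),(105,240),(195,85)],[270,190]);S=f([(160,222),(265,320),(208,492),(103,385)],[255,140])
W=[]
for a,b in zip(T,S):
  p,e=tri(t,a,s,b);W.append(p);print(p.round(4),e.round(4))
W=np.array(W);c=W.mean(0);print('c',c)
print(np.linalg.norm(np.roll(W,-1,0)-W,axis=1))
h=(W[1]-W[0]+W[2]-W[3]);print('horizontal edge dir',np.degrees(np.arctan2(h[1],h[0])),h)
v=(W[0]-W[3]+W[1]-W[2]);print('lean',np.degrees(np.arctan2(np.linalg.norm(v[:2]),v[2])),np.degrees(np.arctan2(v[1],v[0])))
"
```

```text
[ 0.6177 -0.2353  0.0634] 0.0023
[ 0.5661 -0.2049  0.0649] 0.0028
[ 0.5764 -0.1859  0.0042] 0.0005
[ 0.6278 -0.2155  0.0058] 0.0023
c [ 0.59699667 -0.21042702  0.03457402]
[0.05988204 0.06449293 0.05933345 0.06180066]
horizontal edge dir 149.76250979531116 [-0.10296012  0.06001445 -0.00010558]
lean 20.331093465607175 -117.72660128571877
```

The flange's horizontal edge lies at 149.8°, and the face leans 20.3°, exactly the described side pose. The flange centre is at (0.595, -0.214). Next I'll grip the flange firmly near its top edge and push the tube tip against the tray's outer +x wall. That turns the spout in the pads, and pressing it on the bench squares it tube down.

```bash
python3 -c "
from h import *
go(.591,-.2215,.12,149.8);go(.591,-.2215,.045,149.8)"
```

```text
clock 13.57 pos [ 0.3736 -0.1075  0.2179] jaw 149.4 tilt 0.31 q6 -0.68 gap 0.0852 F [ 0.6  0.1 -0.4]
  -> xyz mm [ -12.6 -244.6   99.1] yaw -0.4
clock 13.57 pos [ 0.3736 -0.1075  0.2179] jaw 149.4 tilt 0.31 q6 -0.68 gap 0.0852 F [ 0.6  0.1 -0.4]
  -> xyz mm [ -12.8 -244.3  174.1] yaw -0.4
```

Emit:
drive_tool([
  {"x": -2,"y": -40,"z": 10,"yaw": 0},
  {"x": -5,"y": -95,"z": 30,"yaw": 0},
  {"x": -8,"y": -150,"z": 60,"yaw": 0},
  {"x": -10,"y": -205,"z": 85,"yaw": 0},
  {"x": -12.5,"y": -244.5,"z": 99,"yaw": 0},
])

```text
clock: 14.2
eef_pos: [0.5916, -0.2243, 0.1158]
orientation: [-0.494, 0.869, -0.001, -0.002]
contact_force: [-0.4, 0.7, 0.2]
finger_gap: 0.0853
```

Emit:
drive_tool([
  {"x": 0,"y": 0,"z": 0,"yaw": 0},
  {"x": 0,"y": 0,"z": 0,"yaw": 0},
  {"x": 0,"y": 0,"z": 0,"yaw": 0},
  {"x": 0,"y": 0,"z": 0,"yaw": 0},
  {"x": 0,"y": 0,"z": 0,"yaw": 0},
])

```text
clock: 14.82
eef_pos: [0.5916, -0.224, 0.1168]
orientation: [-0.495, 0.869, -0.002, -0.001]
contact_force: [-0.6, -0.3, -0.1]
finger_gap: 0.0857
```

```bash
python3 -c "
from h import *
go(.591,-.2215,.045,149.8)"
```

```text
clock 14.82 pos [ 0.5916 -0.224   0.1168] jaw 149.3 tilt 0.24 q6 -0.43 gap 0.0857 F [-0.6 -0.3 -0.1]
  -> xyz mm [-2.1  1.9 71.8] yaw -0.5
```

Emit:
drive_tool([
  {"x": -2,"y": 2,"z": 10,"yaw": 0},
  {"x": -2,"y": 2,"z": 30,"yaw": 0},
  {"x": -2,"y": 2,"z": 50,"yaw": -0.5},
  {"x": -2,"y": 2,"z": 66,"yaw": -0.5},
  {"x": -2,"y": 2,"z": 72,"yaw": -0.5},
])

```text
clock: 15.45
eef_pos: [0.5901, -0.2213, 0.0433]
orientation: [-0.498, 0.867, -0.001, -0.002]
contact_force: [0.3, -0.7, -0.5]
finger_gap: 0.0848
```

```bash
python3 -c "
from h import *
go(.591,-.2215,.045,149.8)
s=cam('side');crop(s,235,110,335,210,6,'s14.png')"
```

```text
clock 15.45 pos [ 0.5901 -0.2213  0.0433] jaw 149.8 tilt 0.27 q6 -0.43 gap 0.0848 F [ 0.3 -0.7 -0.5]
  -> xyz mm [-0.2 -0.9 -1.7] yaw -0.0
```

View pics/s14.png

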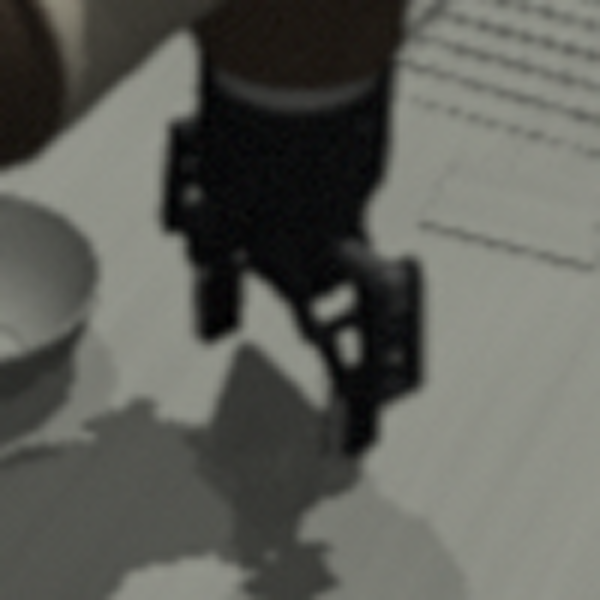

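The fingers are on either side of the flange's top edge, at (245,345) and (330,395) in the crop. I'll close firmly.

Emit:
drive_tool([
  {"x": 0,"y": 0,"z": 0,"yaw": 0},
  {"x": 0,"y": 0,"z": 0,"yaw": 0},
  {"x": 0,"y": 0,"z": 0,"yaw": 0},
  {"x": 0,"y": 0,"z": 0,"yaw": 0},
  {"x": 0,"y": 0,"z": 0,"yaw": 0},
], hand=1)

```text
clock: 16.12
eef_pos: [0.5908, -0.2214, 0.0442]
orientation: [-0.499, 0.867, -0.002, -0.002]
contact_force: [-1.3, 0.6, 5.8]
finger_gap: 0.0618
```

Emit:
drive_tool([
  {"x": 0,"y": 0,"z": -10,"yaw": 0},
  {"x": 0,"y": 0,"z": -25,"yaw": 0},
  {"x": 0,"y": 0,"z": -45,"yaw": 0},
  {"x": 0,"y": 0,"z": -60,"yaw": 0},
  {"x": 0,"y": 0,"z": -65,"yaw": 0},
])

```text
clock: 16.75
eef_pos: [0.5913, -0.2212, 0.1106]
orientation: [-0.499, 0.867, -0.002, -0.001]
contact_force: [0.1, 0.2, -4.6]
finger_gap: 0.0616
```

```bash
python3 -c "
from h import *
a=np.radians(30.2);ex=np.array([np.cos(a),np.sin(a)]);p=np.array([.549,.162])+ex*.12;print(p)
go(*p,.11,120.2)
s=cam('side');crop(s,235,90,335,190,6,'s15.png')"
```

```text
[0.65271298 0.22236239]
clock 16.75 pos [ 0.5913 -0.2212  0.1106] jaw 149.8 tilt 0.26 q6 -0.43 gap 0.0616 F [ 0.1  0.2 -4.6]
  -> xyz mm [-414.2  170.    -1.3] yaw 29.6
```

View pics/s15.png

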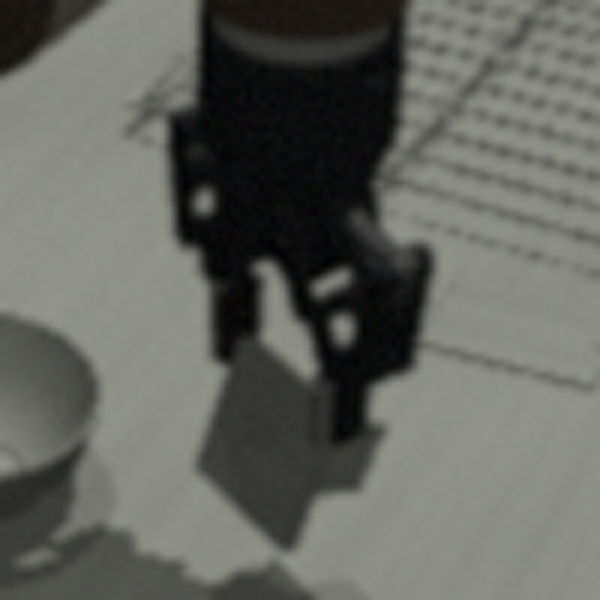

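Emit:
drive_tool([
  {"x": -35,"y": 10,"z": -15,"yaw": 5},
  {"x": -85,"y": 20,"z": -30,"yaw": 12},
  {"x": -140,"y": 30,"z": -35,"yaw": 18},
  {"x": -195,"y": 45,"z": -35,"yaw": 24},
  {"x": -245,"y": 62,"z": -35,"yaw": 29},
])

```text
clock: 17.42
eef_pos: [0.6607, 0.0238, 0.1435]
orientation: [-0.264, 0.964, -0.002, -0.001]
contact_force: [0.6, -0.6, -4.3]
finger_gap: 0.0615
```

```bash
python3 -c "
from h import *
go(.6527,.2224,.13,120.2)"
```

```text
clock 17.43 pos [0.6607 0.0238 0.1435] jaw 120.6 tilt 0.26 q6 -1.32 gap 0.0615 F [ 0.6 -0.6 -4.3]
  -> xyz mm [-94.4 175.   12.7] yaw 0.4
```

Emit:
drive_tool([
  {"x": -30,"y": 45,"z": 0,"yaw": 0},
  {"x": -65,"y": 105,"z": 0,"yaw": 0},
  {"x": -94,"y": 160,"z": 5,"yaw": 0.5},
  {"x": -94,"y": 175,"z": 30,"yaw": 0.5},
  {"x": -94,"y": 175,"z": 60,"yaw": 0.5},
])

```text
clock: 18.05
eef_pos: [0.6513, 0.2246, 0.0814]
orientation: [-0.262, 0.965, -0.002, -0.001]
contact_force: [0.6, 0.3, -5.0]
finger_gap: 0.0618
```

```bash
python3 -c "
from h import *
go(.6527,.2224,.05,120.2)
s=cam('side');t=cam('top');crop(s,150,210,280,340,4.5,'s16.png');crop(t,80,150,200,260,5,'t16.png')"
```

```text
clock 18.05 pos [0.6513 0.2246 0.0814] jaw 120.3 tilt 0.25 q6 -1.61 gap 0.0618 F [ 0.6  0.3 -5. ]
  -> xyz mm [-0.2 -2.5 31.4] yaw 0.1
```

View pics/s16.png

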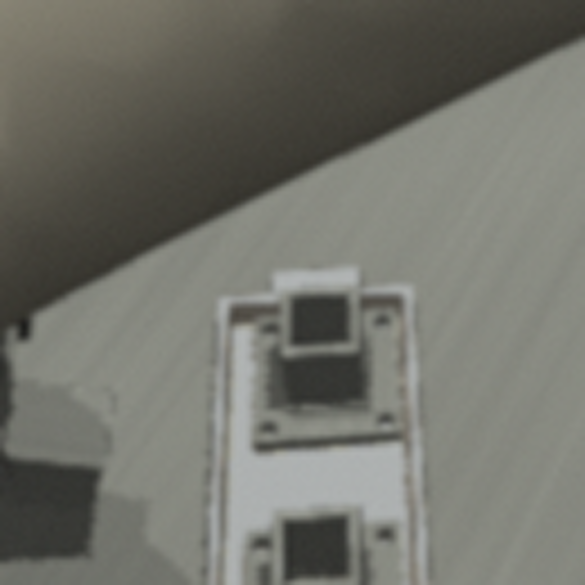

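View pics/t16.png

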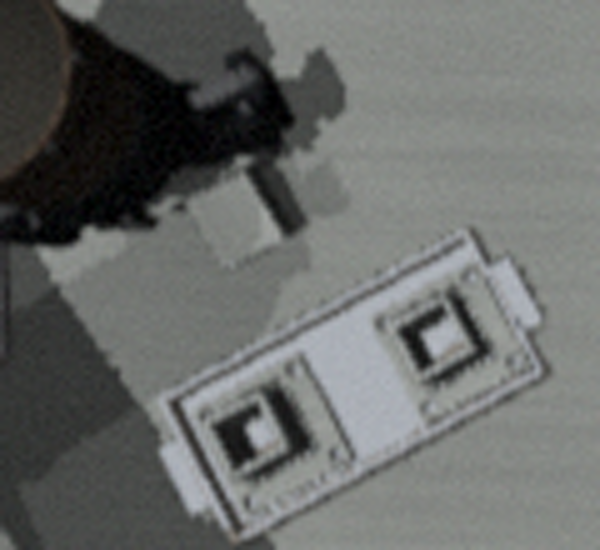

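The top view shows the tube at (235,220) in the crop, pointing squarely at the tray's +x wall. I'll lower to about 10 mm above the bench and push in.

Emit:
drive_tool([
  {"x": 0,"y": -2,"z": 10,"yaw": 0},
  {"x": 0,"y": -2,"z": 22,"yaw": 0},
  {"x": 10,"y": -2,"z": 27,"yaw": 0},
  {"x": 20,"y": -2,"z": 27,"yaw": 0},
  {"x": 30,"y": -2,"z": 27,"yaw": 0},
])

```text
clock: 18.77
eef_pos: [0.623, 0.2038, 0.0514]
orientation: [-0.26, 0.966, -0.003, -0.006]
contact_force: [-0.2, 0.2, -2.9]
finger_gap: 0.0613
```

Emit:
drive_tool([
  {"x": 6,"y": 0,"z": 0,"yaw": 0},
  {"x": 12,"y": 0,"z": 0,"yaw": 0},
  {"x": 18,"y": 0,"z": 0,"yaw": 0},
  {"x": 24,"y": 0,"z": 0,"yaw": 0},
  {"x": 28,"y": 0,"z": 0,"yaw": 0},
])

```text
clock: 19.4
eef_pos: [0.6084, 0.1956, 0.0578]
orientation: [-0.262, 0.965, -0.0, 0.008]
contact_force: [11.1, 7.8, 0.7]
finger_gap: 0.062
```

```bash
python3 -c "
from h import *
st=monitor.get_state();a=np.radians(30.2);d=st['eef_pos'][:2]-[.549,.162];print(d@[np.cos(a),np.sin(a)],d@[-np.sin(a),np.cos(a)])
s=cam('side');t=cam('top');crop(s,110,210,240,340,4.5,'s17.png');crop(t,80,150,200,260,5,'t17.png')"
```

```text
0.06829344571398929 -0.0008438656877116195
```

View pics/s17.png

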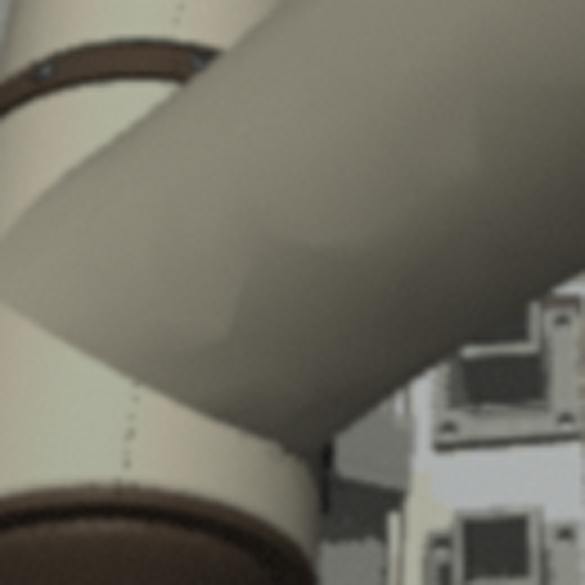

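View pics/t17.png

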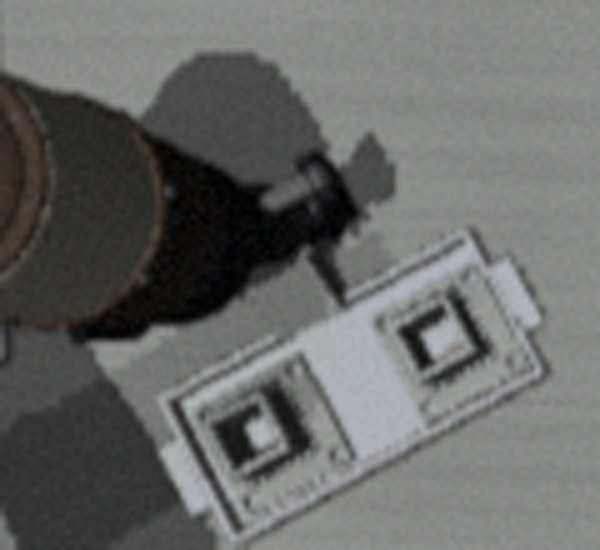

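Emit:
drive_tool([
  {"x": 4,"y": 0,"z": 0,"yaw": 0},
  {"x": 8,"y": 0,"z": 0,"yaw": 0},
  {"x": 12,"y": 0,"z": 0,"yaw": 0},
  {"x": 14,"y": 0,"z": 0,"yaw": 0},
  {"x": 16,"y": 0,"z": 0,"yaw": 0},
])

```text
clock: 20.12
eef_pos: [0.603, 0.1928, 0.0634]
orientation: [-0.264, 0.964, 0.002, 0.019]
contact_force: [9.5, 8.0, 3.4]
finger_gap: 0.0613
```

```bash
python3 -c "
from h import *
st=monitor.get_state();a=np.radians(30.2);d=st['eef_pos'][:2]-[.549,.162];print(d@[np.cos(a),np.sin(a)],d@[-np.sin(a),np.cos(a)])
t=cam('top');crop(t,80,150,200,260,6,'t18.png')"
```

```text
0.06210512013433212 -0.0005571169551056472
```

View pics/t18.png

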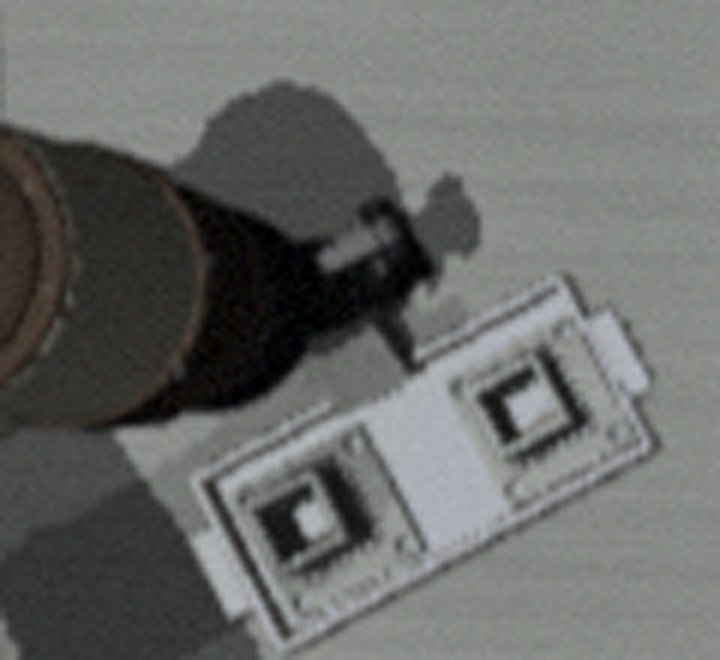

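Emit:
drive_tool([
  {"x": -10,"y": 0,"z": -10,"yaw": 0},
  {"x": -30,"y": 0,"z": -40,"yaw": 0},
  {"x": -20,"y": -50,"z": -80,"yaw": 0},
  {"x": 0,"y": -110,"z": -90,"yaw": 0},
  {"x": 20,"y": -170,"z": -90,"yaw": 0},
])

```text
clock: 20.8
eef_pos: [0.6679, 0.0377, 0.1551]
orientation: [-0.264, 0.964, 0.002, 0.02]
contact_force: [0.3, 0.6, -4.1]
finger_gap: 0.0614
```

```bash
python3 -c "
from h import *
go(.65,.05,.05,120.2)
s=cam('side');cv2.imwrite('pics/s19.png',s['img'])"
```

```text
clock 20.80 pos [0.6679 0.0377 0.1551] jaw 120.6 tilt 2.30 q6 -1.33 gap 0.0614 F [ 0.3  0.6 -4.1]
  -> xyz mm [ 13.3  20.3 104.6] yaw 0.4
```

View pics/s19.png

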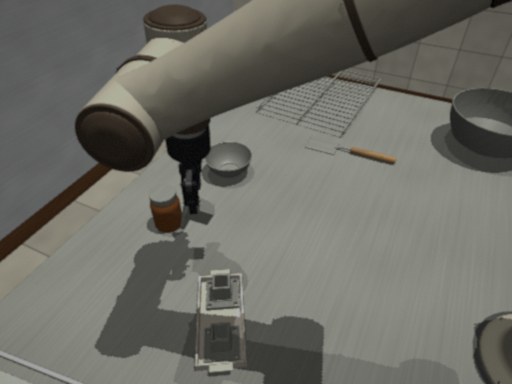

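```bash
python3 -c "
from h import *
s=cam('side');crop(s,140,130,240,270,5.5,'s20.png')"
```

```text
(no output)
```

View pics/s20.png

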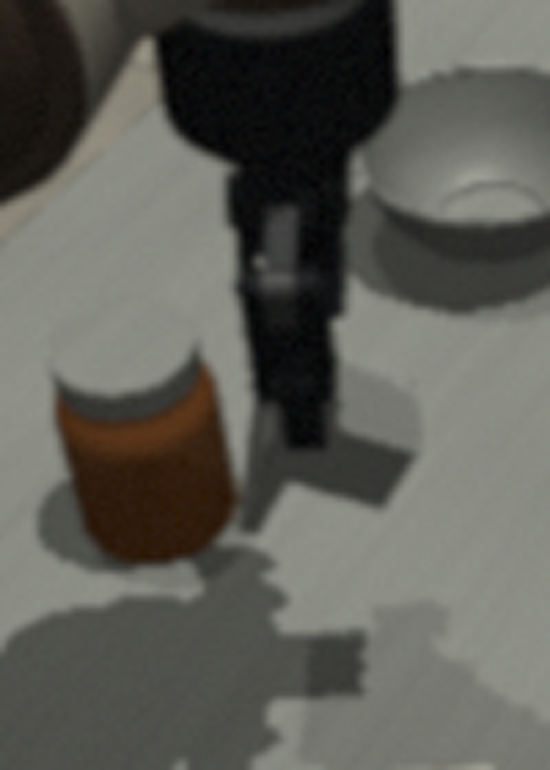

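```bash
python3 -c "
from h import *
s=cam('side');p=np.array([.668,.038,.16])
h=np.array([np.cos(np.radians(210.4)),np.sin(np.radians(210.4)),0])
for al in range(10,80,10):
  a=np.radians(al);u=h*np.cos(a)-np.array([0,0,np.sin(a)]);f=-h*np.sin(a)-np.array([0,0,np.cos(a)])
  q=proj(s,[p,p+.05*u,p+.06*f]);print(al,'u',((q[1]-q[0])*5.5).round(),'f',((q[2]-q[0])*5.5).round())
"
```

```text
10 u [141.   9.] f [-10. 115.]
20 u [137.  26.] f [-38. 112.]
30 u [128.  42.] f [-65. 106.]
40 u [116.  57.] f [-91.  96.]
50 u [100.  70.] f [-114.   83.]
60 u [82. 80.] f [-135.   68.]
70 u [61. 89.] f [-151.   50.]
```

The side view is close to edge-on. The tube runs from (300,485) to (385,505), which puts the droop at about 28°, so the spout has turned only about 8°. The torsional hold is strong, so I'll repeat the push with a lighter grip.

```bash
python3 -c "
from h import *
a=np.radians(30.2);ex=np.array([np.cos(a),np.sin(a)]);p=np.array([.549,.162])+ex*.097
go(*p,.1,120.2);go(*p,.062,120.2)"
```

```text
clock 20.95 pos [0.667  0.0353 0.1531] jaw 120.3 tilt 2.08 q6 -1.33 gap 0.0614 F [ 0.6 -0.  -3. ]
  -> xyz mm [-57.  169.1  54.3] yaw 0.1
clock 20.95 pos [0.667  0.0353 0.1531] jaw 120.3 tilt 2.08 q6 -1.33 gap 0.0614 F [ 0.6 -0.  -3. ]
  -> xyz mm [-55.6 169.3  92.3] yaw 0.1
```

Emit:
drive_tool([
  {"x": -30,"y": 40,"z": 0,"yaw": 0},
  {"x": -57,"y": 95,"z": 5,"yaw": 0},
  {"x": -57,"y": 145,"z": 25,"yaw": 0},
  {"x": -57,"y": 169,"z": 60,"yaw": 0},
  {"x": -56,"y": 169,"z": 90,"yaw": 0},
])

```text
clock: 21.58
eef_pos: [0.6307, 0.2135, 0.063]
orientation: [-0.263, 0.965, 0.002, 0.017]
contact_force: [0.8, 0.3, -4.8]
finger_gap: 0.0612
```

Emit:
drive_tool([
  {"x": 5,"y": 0,"z": 0,"yaw": 0},
  {"x": 10,"y": 0,"z": 0,"yaw": 0},
  {"x": 15,"y": 0,"z": 0,"yaw": 0},
  {"x": 20,"y": 0,"z": 0,"yaw": 0},
  {"x": 24,"y": 0,"z": 0,"yaw": 0},
], hand=0.272)

```text
clock: 22.2
eef_pos: [0.61, 0.201, 0.0629]
orientation: [-0.263, 0.965, 0.002, 0.017]
contact_force: [-0.4, 0.0, -3.7]
finger_gap: 0.062
```

```bash
python3 -c "
from h import *
go(.6,.2,.062,120.2)
st=monitor.get_state();a=np.radians(30.2);d=st['eef_pos'][:2]-[.549,.162];print(d@[np.cos(a),np.sin(a)],d@[-np.sin(a),np.cos(a)],st['finger_gap'])
"
```

```text
clock 22.20 pos [0.61   0.201  0.0629] jaw 120.5 tilt 2.01 q6 -1.62 gap 0.0620 F [-0.4  0.  -3.7]
  -> xyz mm [9.2 4.2 0.6] yaw 0.3
0.07236865159485317 0.0029885526574590024 0.06202540208410814
```

Emit:
drive_tool([
  {"x": 5,"y": 0,"z": 0,"yaw": 0},
  {"x": 9,"y": 0,"z": 0,"yaw": 0},
  {"x": 12,"y": 0,"z": 0,"yaw": 0},
  {"x": 15,"y": 0,"z": 0,"yaw": 0},
  {"x": 18,"y": 0,"z": 0,"yaw": 0},
])

```text
clock: 22.82
eef_pos: [0.599, 0.1947, 0.0652]
orientation: [-0.264, 0.964, 0.004, 0.024]
contact_force: [6.1, 3.1, 1.6]
finger_gap: 0.0624
```

```bash
python3 -c "
from h import *
go(.6,.2,.062,120.2)
st=monitor.get_state();a=np.radians(30.2);d=st['eef_pos'][:2]-[.549,.162];print(d@[np.cos(a),np.sin(a)],d@[-np.sin(a),np.cos(a)],st['finger_gap'])
"
```

```text
clock 22.82 pos [0.599  0.1947 0.0652] jaw 120.6 tilt 2.74 q6 -1.62 gap 0.0624 F [6.1 3.1 1.6]
  -> xyz mm [-3.4  4.1  3.3] yaw 0.4
0.05967499125494343 0.003064382090343404 0.062380275644781324
```

Emit:
drive_tool([
  {"x": 5,"y": 0,"z": 0,"yaw": 0},
  {"x": 10,"y": 0,"z": 0,"yaw": 0},
  {"x": 15,"y": 0,"z": 0,"yaw": 0},
  {"x": 20,"y": 0,"z": 0,"yaw": 0},
  {"x": 25,"y": 0,"z": 0,"yaw": 0},
])

```text
clock: 23.45
eef_pos: [0.5826, 0.1851, 0.0679]
orientation: [-0.265, 0.964, 0.005, 0.031]
contact_force: [5.3, 2.8, 4.4]
finger_gap: 0.0623
```

```bash
python3 -c "
from h import *
go(.6,.2,.062,120.2)
st=monitor.get_state();a=np.radians(30.2);d=st['eef_pos'][:2]-[.549,.162];print(d@[np.cos(a),np.sin(a)],d@[-np.sin(a),np.cos(a)],st['finger_gap'])
t=cam('top');crop(t,80,150,200,260,6,'t21.png')"
```

```text
clock 23.45 pos [0.5826 0.1851 0.0679] jaw 120.7 tilt 3.56 q6 -1.62 gap 0.0623 F [5.3 2.8 4.4]
  -> xyz mm [-22.2   4.    7.3] yaw 0.5
0.040596054794873285 0.0030443390941646657 0.06231800606652159
```

View pics/t21.png

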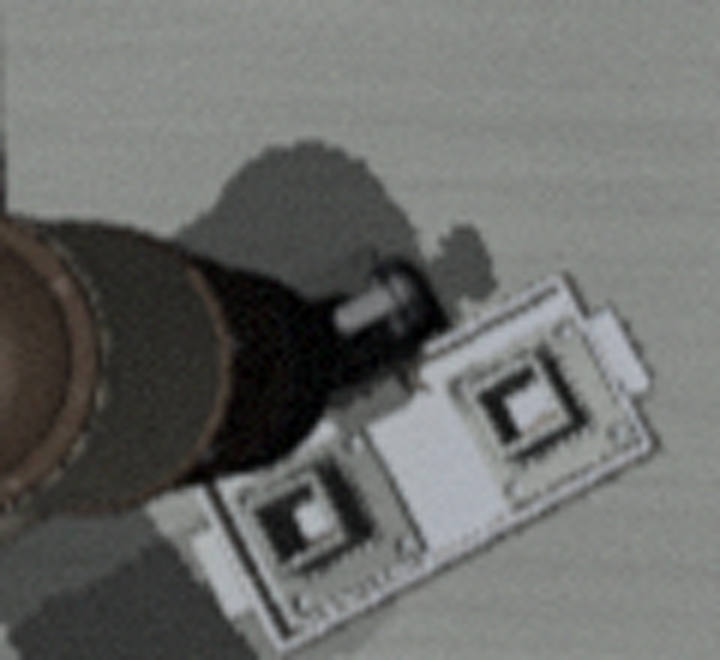

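Emit:
drive_tool([
  {"x": 0,"y": 0,"z": -30,"yaw": 0},
  {"x": -15,"y": -10,"z": -70,"yaw": 0},
  {"x": -25,"y": -60,"z": -85,"yaw": 0},
  {"x": -10,"y": -120,"z": -85,"yaw": 0},
  {"x": 0,"y": -170,"z": -85,"yaw": 0},
])

```text
clock: 24.12
eef_pos: [0.6621, 0.034, 0.1524]
orientation: [-0.264, 0.964, 0.005, 0.027]
contact_force: [0.4, 0.4, -3.5]
finger_gap: 0.0625
```

```bash
python3 -c "
from h import *
go(.65,.05,.05,120.2)
s=cam('side');crop(s,140,130,240,270,5.5,'s22.png')"
```

```text
clock 24.12 pos [0.6621 0.034  0.1524] jaw 120.7 tilt 3.17 q6 -1.32 gap 0.0625 F [ 0.4  0.4 -3.5]
  -> xyz mm [  7.9  20.3 102. ] yaw 0.5
```

View pics/s22.png

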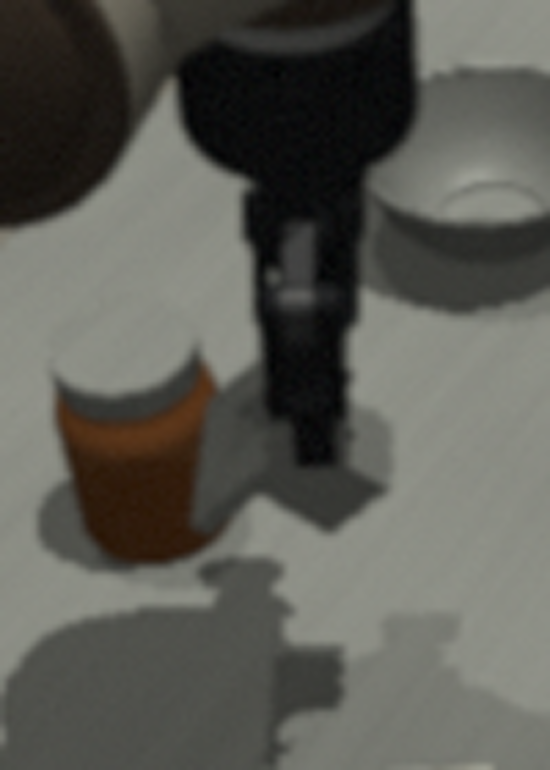

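The tube end face now runs from (330,530) to (385,490), so the droop is about 47°. It turns well with the light grip. One more push should take it to about 75°.

```bash
python3 -c "
from h import *
a=np.radians(30.2);ex=np.array([np.cos(a),np.sin(a)]);p=np.array([.549,.162])+ex*.08
go(*p,.1,120.2);go(*p,.059,120.2)"
```

```text
clock 24.18 pos [0.6636 0.0283 0.1522] jaw 120.4 tilt 3.13 q6 -1.32 gap 0.0623 F [ 2.6 -2.  -3. ]
  -> xyz mm [-45.9 173.4  53.6] yaw 0.2
clock 24.18 pos [0.6636 0.0283 0.1522] jaw 120.4 tilt 3.13 q6 -1.32 gap 0.0623 F [ 2.6 -2.  -3. ]
  -> xyz mm [-43.7 173.6  94.6] yaw 0.2
```

Emit:
drive_tool([
  {"x": -35,"y": 40,"z": 0,"yaw": 0},
  {"x": -55,"y": 95,"z": 5,"yaw": 0},
  {"x": -55,"y": 145,"z": 25,"yaw": 0},
  {"x": -50,"y": 173,"z": 60,"yaw": 0},
  {"x": -44,"y": 173,"z": 94,"yaw": 0},
])

```text
clock: 24.8
eef_pos: [0.6155, 0.2032, 0.0576]
orientation: [-0.263, 0.964, 0.004, 0.025]
contact_force: [-0.6, -0.5, -3.9]
finger_gap: 0.0625
```

Emit:
drive_tool([
  {"x": 8,"y": 0,"z": 0,"yaw": 0},
  {"x": 16,"y": 0,"z": 0,"yaw": 0},
  {"x": 24,"y": 0,"z": 0,"yaw": 0},
  {"x": 32,"y": 0,"z": 0,"yaw": 0},
  {"x": 40,"y": 0,"z": 0,"yaw": 0},
])

```text
clock: 25.42
eef_pos: [0.5866, 0.1857, 0.0599]
orientation: [-0.264, 0.964, 0.005, 0.033]
contact_force: [5.2, 2.7, 0.9]
finger_gap: 0.0624
```

```bash
python3 -c "
from h import *
go(.6,.2,.062,120.2)
st=monitor.get_state();a=np.radians(30.2);d=st['eef_pos'][:2]-[.549,.162];print(d@[np.cos(a),np.sin(a)],d@[-np.sin(a),np.cos(a)],st['finger_gap'])
t=cam('top');crop(t,80,150,200,260,6,'t23.png')"
```

```text
clock 25.43 pos [0.5866 0.1857 0.0599] jaw 120.6 tilt 3.79 q6 -1.62 gap 0.0624 F [5.2 2.7 0.9]
  -> xyz mm [-18.9   5.4  -0.9] yaw 0.4
0.044387120481625846 0.0015914540487708545 0.06238338478025132
```

View pics/t23.png

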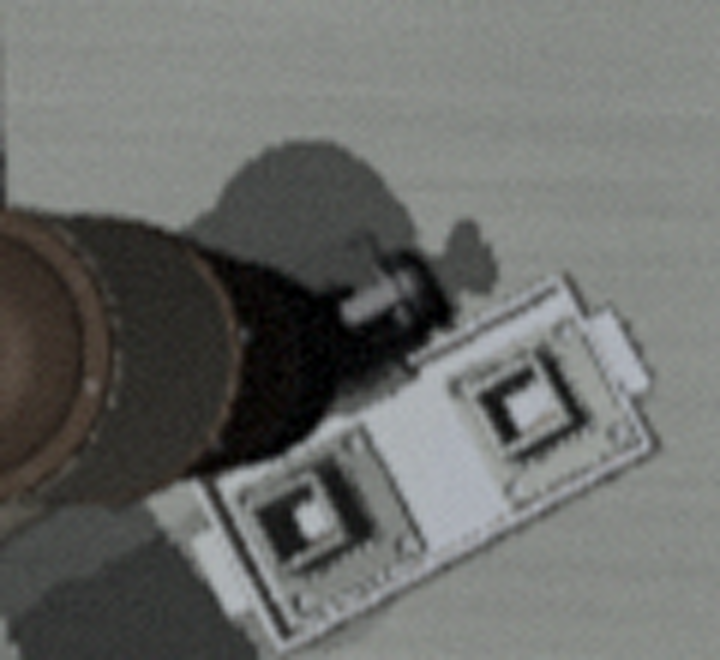

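Emit:
drive_tool([
  {"x": 4,"y": 0,"z": 0,"yaw": 0},
  {"x": 8,"y": 0,"z": 0,"yaw": 0},
  {"x": 12,"y": 0,"z": 0,"yaw": 0},
  {"x": 15,"y": 0,"z": 0,"yaw": 0},
  {"x": 18,"y": 0,"z": 0,"yaw": 0},
])

```text
clock: 26.1
eef_pos: [0.573, 0.1775, 0.0612]
orientation: [-0.264, 0.964, 0.006, 0.036]
contact_force: [5.1, 2.7, 1.1]
finger_gap: 0.0625
```

Emit:
drive_tool([
  {"x": -10,"y": 0,"z": -15,"yaw": 0},
  {"x": -30,"y": -20,"z": -55,"yaw": 0},
  {"x": -40,"y": -70,"z": -95,"yaw": 0},
  {"x": -25,"y": -130,"z": -95,"yaw": 0},
  {"x": -10,"y": -175,"z": -95,"yaw": 0},
])

```text
clock: 26.72
eef_pos: [0.6624, 0.0265, 0.1567]
orientation: [-0.264, 0.964, 0.007, 0.033]
contact_force: [0.3, -0.3, -4.5]
finger_gap: 0.0625
```

```bash
python3 -c "
from h import *
go(.65,.05,.05,120.2)
s=cam('side');crop(s,140,130,240,270,5.5,'s24.png')"
```

```text
clock 26.73 pos [0.6624 0.0265 0.1567] jaw 120.6 tilt 3.88 q6 -1.31 gap 0.0625 F [ 0.3 -0.3 -4.5]
  -> xyz mm [  5.9  27.  106.4] yaw 0.4
```

View pics/s24.png

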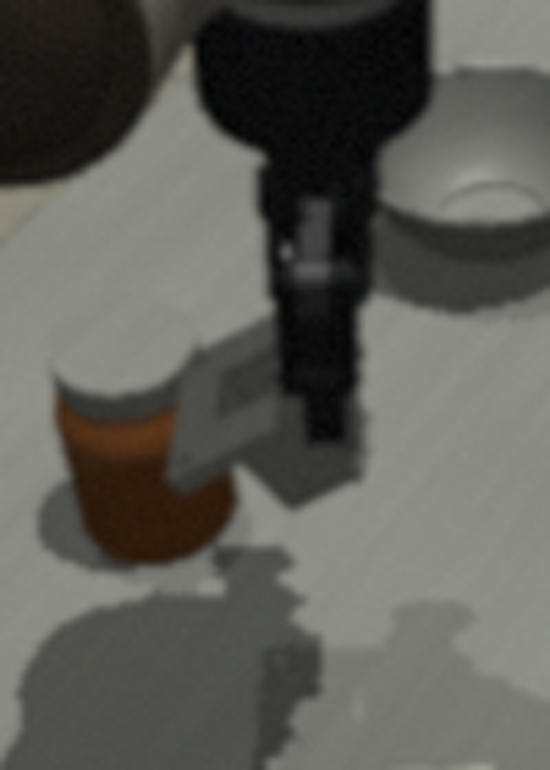

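```bash
python3 -c "
from h import *
s=cam('side');t=cam('top')
print(onplane(s,[(140+160/5.5,130+530/5.5)],0), onplane(t,[(213,130)],.1))"
```

```text
[[0.78256629 0.00420519 0.        ]] [[ 0.78996185 -0.00463696  0.1       ]]
```

The end face now runs from (295,508) to (365,470), so the droop is about 58°, past the tipping threshold. I'll stand it on clear bench by setting the tube's lower edge down and following the arc forward.

```bash
python3 -c "
from h import *
go(.637,-.043,.058,120.2)"
```

```text
clock 26.88 pos [0.6619 0.0257 0.1557] jaw 120.4 tilt 3.79 q6 -1.31 gap 0.0624 F [-0.9 -0.2 -3.7]
  -> xyz mm [ 62.5 -46.3  94. ] yaw 0.2
```

Emit:
drive_tool([
  {"x": 25,"y": -20,"z": 10,"yaw": 0},
  {"x": 50,"y": -40,"z": 35,"yaw": 0},
  {"x": 62,"y": -46,"z": 65,"yaw": 0},
  {"x": 62,"y": -46,"z": 88,"yaw": 0},
  {"x": 62,"y": -46,"z": 94,"yaw": 0},
])

```text
clock: 27.5
eef_pos: [0.6343, -0.0421, 0.0554]
orientation: [-0.262, 0.965, 0.007, 0.029]
contact_force: [-0.7, 0.0, -3.3]
finger_gap: 0.0625
```

Emit:
drive_tool([
  {"x": 0,"y": 0,"z": 2,"yaw": 0},
  {"x": 0,"y": 0,"z": 4,"yaw": 0},
  {"x": 0,"y": 0,"z": 6,"yaw": 0},
  {"x": 0,"y": 0,"z": 8,"yaw": 0},
  {"x": 0,"y": 0,"z": 8,"yaw": 0},
])

```text
clock: 28.12
eef_pos: [0.6352, -0.0418, 0.0485]
orientation: [-0.262, 0.965, 0.007, 0.029]
contact_force: [-2.1, 1.4, 1.7]
finger_gap: 0.0621
```

Emit:
drive_tool([
  {"x": 8,"y": 0,"z": 1.5,"yaw": 0},
  {"x": 15,"y": 0,"z": 4,"yaw": 0},
  {"x": 22,"y": 0,"z": 7,"yaw": 0},
  {"x": 29,"y": 0,"z": 10,"yaw": 0},
  {"x": 35,"y": 0,"z": 13,"yaw": 0},
])

```text
clock: 28.75
eef_pos: [0.6056, -0.0595, 0.0331]
orientation: [-0.262, 0.965, 0.007, 0.03]
contact_force: [1.9, 2.1, 0.1]
finger_gap: 0.0623
```

```bash
python3 -c "
from h import *
go(.637,-.043,.058,120.2)
s=cam('side');crop(s,160,130,260,250,5.5,'s25.png')"
```

```text
clock 28.75 pos [ 0.6056 -0.0595  0.0331] jaw 120.4 tilt 3.49 q6 -1.17 gap 0.0623 F [1.9 2.1 0.1]
  -> xyz mm [-36.9  -1.7 -22.6] yaw 0.2
```

View pics/s25.png

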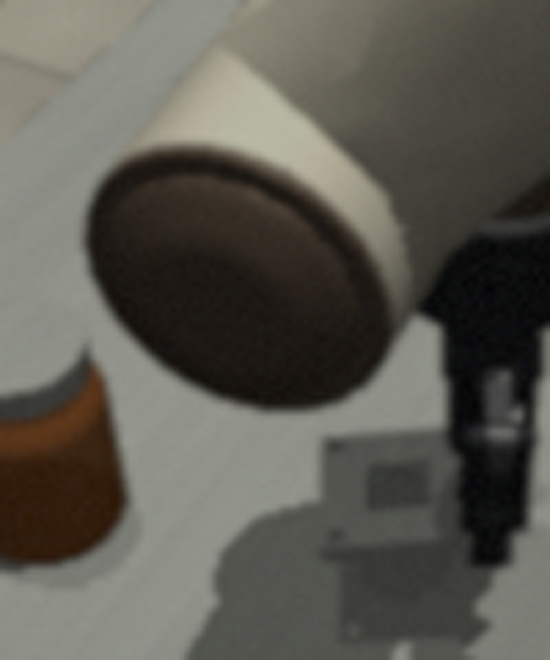

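The spout is tube down, with the flange face level at (325–450, 435–550) in the crop. A small press will flatten it.

Emit:
drive_tool([
  {"x": 1,"y": 0,"z": 1,"yaw": 0},
  {"x": 2,"y": 0,"z": 2,"yaw": 0},
  {"x": 3,"y": 0,"z": 3,"yaw": 0},
  {"x": 3,"y": 0,"z": 3,"yaw": 0},
  {"x": 3,"y": 0,"z": 3,"yaw": 0},
])

```text
clock: 29.42
eef_pos: [0.6036, -0.0606, 0.0316]
orientation: [-0.262, 0.964, 0.007, 0.031]
contact_force: [-0.6, 3.9, 11.8]
finger_gap: 0.0621
```

Emit:
drive_tool([
  {"x": 0,"y": 0,"z": -1,"yaw": 0},
  {"x": 0,"y": 0,"z": -1,"yaw": 0},
  {"x": 0,"y": 0,"z": -1,"yaw": 0},
  {"x": 0,"y": 0,"z": -1,"yaw": 0},
  {"x": 0,"y": 0,"z": -1,"yaw": 0},
], hand=0)

```text
clock: 30.05
eef_pos: [0.6033, -0.0608, 0.0323]
orientation: [-0.262, 0.964, 0.007, 0.03]
contact_force: [0.7, 0.1, 0.4]
finger_gap: 0.0858
```

Emit:
drive_tool([
  {"x": 0,"y": 0,"z": -15,"yaw": 0},
  {"x": 0,"y": 0,"z": -50,"yaw": 0},
  {"x": 30,"y": 0,"z": -90,"yaw": -8},
  {"x": 90,"y": 0,"z": -110,"yaw": -18},
  {"x": 150,"y": 0,"z": -120,"yaw": -28},
])

```text
clock: 30.68
eef_pos: [0.4672, -0.1407, 0.1451]
orientation: [-0.491, 0.871, -0.002, 0.033]
contact_force: [1.0, -1.3, 1.1]
finger_gap: 0.0852
```

```bash
python3 -c "
from h import *
go(.61,-.05,.058,210.2)
s=cam('side');crop(s,180,170,280,270,6,'s26.png')
t=cam('top');crop(t,190,170,280,250,8,'t26.png')"
```

```text
clock 30.68 pos [ 0.4672 -0.1407  0.1451] jaw 148.8 tilt 3.75 q6 -0.54 gap 0.0852 F [ 1.  -1.3  1.1]
  -> xyz mm [-146.4  -72.    97.9] yaw -61.4
```

View pics/s26.png

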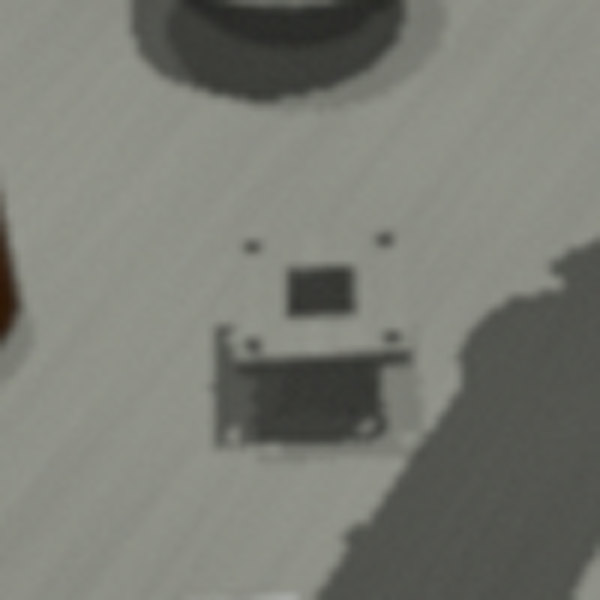

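View pics/t26.png

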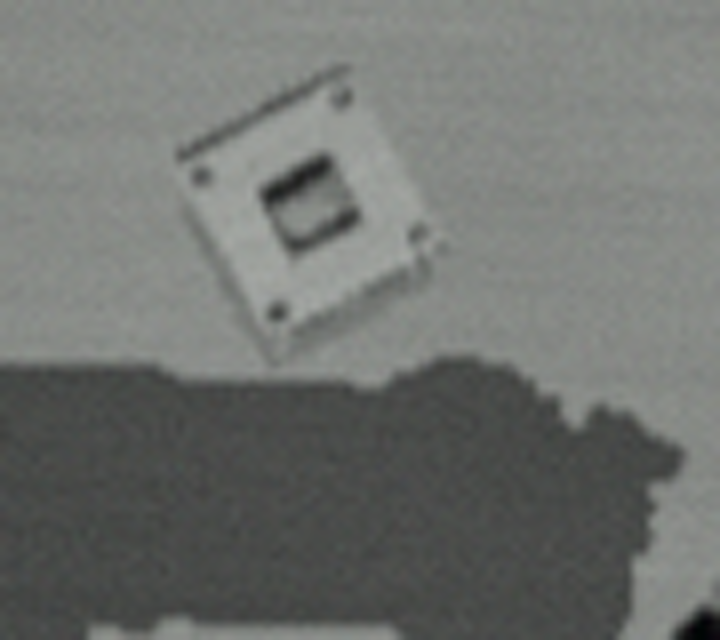

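Both views show the spout standing tube down. The flange holes are at (203,177), (343,97), (420,233) and (278,312) in the top crop. Next I'll locate it and the midpoint between the two tubes.

```bash
python3 -c "
from h import *
s=cam('side');t=cam('top')
T=(np.array([(203,177),(343,97),(420,233),(278,312)],float)+.5)/8-.5+[190,170]
S=(np.array([(252,246),(253,345),(392,338),(384,239)],float)+.5)/6-.5+[180,170]
# match: order by world
Wt=onplane(t,T,.05);Ws=onplane(s,S,.05)
print(Wt.round(4),Wt.mean(0).round(4));print(Ws.round(4),Ws.mean(0).round(4))
for W in(Wt,Ws):
  e=np.roll(W,-1,0)-W; print((np.degrees(np.arctan2(e[:,1],e[:,0]))%90).round(1),np.linalg.norm(e,axis=1).round(4))
for a in T:
  b=min(S,key=lambda q:np.linalg.norm(onplane(s,[q],.05)-onplane(t,[a],.05)));print(tri(t,a,s,b))
"
```

```text
[[ 0.6423 -0.0085  0.05  ]
 [ 0.6691 -0.0527  0.05  ]
 [ 0.6256 -0.0785  0.05  ]
 [ 0.5995 -0.0339  0.05  ]] [ 0.6341 -0.0434  0.05  ]
[[ 0.6685 -0.0542  0.05  ]
 [ 0.6427 -0.01    0.05  ]
 [ 0.5982 -0.0352  0.05  ]
 [ 0.6246 -0.0794  0.05  ]] [ 0.6335 -0.0447  0.05  ]
[31.2 30.7 30.4 30.6] [0.0516 0.0505 0.0517 0.0498]
[30.3 29.5 30.8 29.9] [0.0512 0.0511 0.0515 0.0506]
(array([ 0.64198085, -0.00879672,  0.05160064]), np.float64(0.00028210868860152903))
(array([ 0.66832827, -0.05301034,  0.05128792]), np.float64(0.0011528385535152109))
(array([ 0.62495597, -0.07876612,  0.05055752]), np.float64(0.0013381025536739286))
(array([ 0.59863677, -0.03426426,  0.05083276]), np.float64(0.001644275467673044))
```

```bash
python3 -c "
from h import *
go(.634,-.044,.11,210.4)"
```

```text
clock 30.88 pos [ 0.4675 -0.1407  0.1445] jaw 148.3 tilt 3.70 q6 -0.55 gap 0.0857 F [ 0.3 -0.3  0.3]
  -> xyz mm [-167.5  -89.6   46.9] yaw -62.1
```

Emit:
drive_tool([
  {"x": -20,"y": -10,"z": 0,"yaw": -10},
  {"x": -55,"y": -30,"z": 5,"yaw": -20},
  {"x": -95,"y": -50,"z": 15,"yaw": -30},
  {"x": -135,"y": -72,"z": 30,"yaw": -40},
  {"x": -167,"y": -90,"z": 46,"yaw": -50},
])

```text
clock: 31.5
eef_pos: [0.637, -0.0427, 0.1106]
orientation: [0.812, -0.582, 0.016, -0.029]
contact_force: [-0.3, -0.7, 0.4]
finger_gap: 0.0854
```

```bash
python3 -c "
from h import *
go(.634,-.044,.08,210.4)"
```

```text
clock 31.50 pos [ 0.637  -0.0427  0.1106] jaw -161.3 tilt 3.78 q6 0.16 gap 0.0854 F [-0.3 -0.7  0.4]
  -> xyz mm [ 0.5  5.2 30.3] yaw -11.7
```

Emit:
drive_tool([
  {"x": 0,"y": 3,"z": 5,"yaw": -6},
  {"x": 0.5,"y": 5,"z": 10,"yaw": -11.7},
  {"x": 0.5,"y": 5,"z": 20,"yaw": -11.7},
  {"x": 0.5,"y": 5,"z": 30,"yaw": -11.7},
  {"x": 0.5,"y": 5,"z": 30,"yaw": -11.7},
])

```text
clock: 32.12
eef_pos: [0.6337, -0.0438, 0.079]
orientation: [0.867, -0.497, 0.018, -0.027]
contact_force: [0.2, -0.4, -0.1]
finger_gap: 0.0853
```

```bash
python3 -c "
from h import *
go(.634,-.044,.028,210.4)
s=cam('side');crop(s,180,150,280,250,6,'s27.png')"
```

```text
clock 32.12 pos [ 0.6337 -0.0438  0.079 ] jaw -149.6 tilt 3.65 q6 0.37 gap 0.0853 F [ 0.2 -0.4 -0.1]
  -> xyz mm [ 0.1  3.1 50.9] yaw 0.0
```

View pics/s27.png

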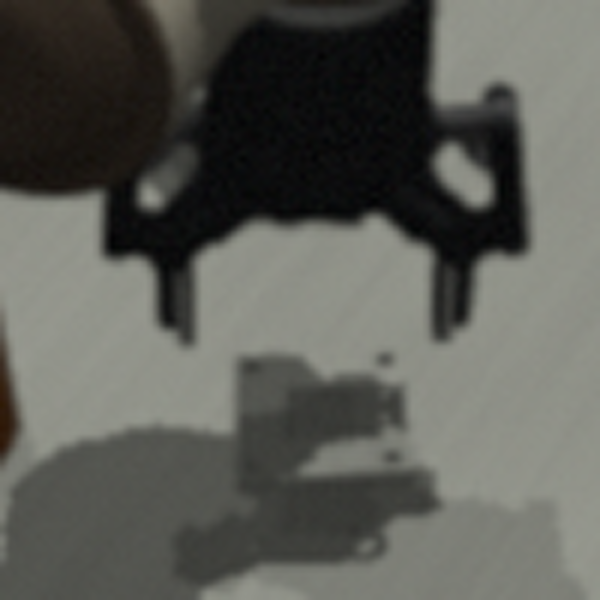

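The open fingers, at (185,335) and (445,330), are evenly placed about the flange. I'll descend and grip.

Emit:
drive_tool([
  {"x": 0,"y": 1,"z": 12,"yaw": 0},
  {"x": 0,"y": 2,"z": 28,"yaw": 0},
  {"x": 0,"y": 3,"z": 42,"yaw": 0},
  {"x": 0,"y": 3,"z": 50,"yaw": 0},
  {"x": 0,"y": 3,"z": 51,"yaw": 0},
])

```text
clock: 32.8
eef_pos: [0.6341, -0.044, 0.0277]
orientation: [0.867, -0.497, 0.018, -0.026]
contact_force: [-0.0, -0.5, 0.5]
finger_gap: 0.0859
```

Emit:
drive_tool([
  {"x": 0,"y": 0,"z": 0,"yaw": 0},
  {"x": 0,"y": 0,"z": 0,"yaw": 0},
  {"x": 0,"y": 0,"z": 0,"yaw": 0},
  {"x": 0,"y": 0,"z": 0,"yaw": 0},
  {"x": 0,"y": 0,"z": 0,"yaw": 0},
], hand=0.3)

```text
clock: 33.42
eef_pos: [0.6346, -0.0441, 0.0285]
orientation: [0.867, -0.496, 0.018, -0.027]
contact_force: [-1.5, -1.5, 5.4]
finger_gap: 0.0624
```

```bash
python3 -c "
from h import *
go(.634,-.044,.12,210.4)
s=cam('side');crop(s,180,150,280,250,6,'s28.png')"
```

```text
clock 33.42 pos [ 0.6346 -0.0441  0.0285] jaw -149.6 tilt 3.70 q6 0.38 gap 0.0624 F [-1.5 -1.5  5.4]
  -> xyz mm [  0.   -5.4 -91.3] yaw 0.0
```

View pics/s28.png

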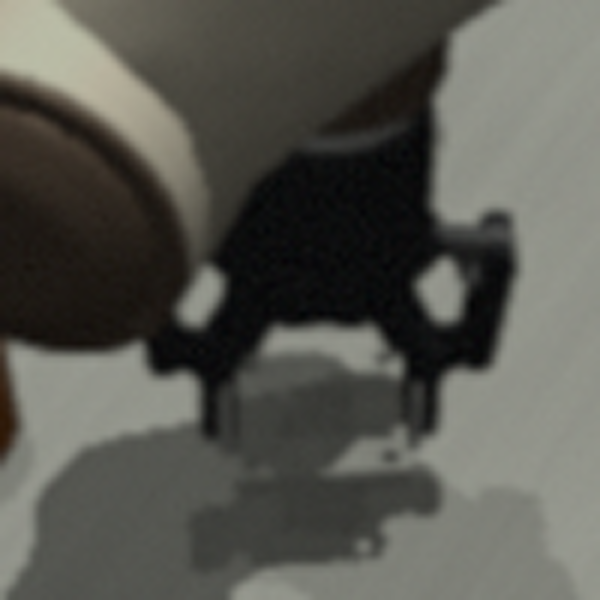

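Emit:
drive_tool([
  {"x": 0,"y": 0,"z": -5,"yaw": 0},
  {"x": 0,"y": 0,"z": -25,"yaw": 0},
  {"x": 0,"y": -3,"z": -60,"yaw": 0},
  {"x": 0,"y": -5,"z": -90,"yaw": 0},
  {"x": 0,"y": -6,"z": -105,"yaw": 0},
])

```text
clock: 34.1
eef_pos: [0.6336, -0.0438, 0.1344]
orientation: [0.867, -0.497, 0.018, -0.027]
contact_force: [1.0, -1.0, -3.1]
finger_gap: 0.0624
```

```bash
python3 -c "
from h import *
s=cam('side')
f=lambda P:(np.array(P,float)+.5)/4.5-.5+[185,255]
C=onplane(s,f([(112,126),(225,118),(229,213),(110,226)]),.0105);A=onplane(s,f([(105,343),(230,340),(231,458),(102,468)]),.0105)
print(A.mean(0),C.mean(0),np.linalg.norm(A.mean(0)-C.mean(0)),(A.mean(0)+C.mean(0))/2)
go(.5497,.1610,.125,210.0)
crop(s,180,120,280,230,5.5,'s29.png')"
```

```text
[0.52183887 0.20587143 0.0105    ] [0.57434185 0.11260825 0.0105    ] 0.10702609548524653 [0.54809036 0.15923984 0.0105    ]
clock 34.15 pos [ 0.6344 -0.0439  0.136 ] jaw -149.5 tilt 3.86 q6 0.37 gap 0.0622 F [ 0.2 -0.3 -1. ]
  -> xyz mm [-219.6  -30.1   11.7] yaw 0.5
```

View pics/s29.png

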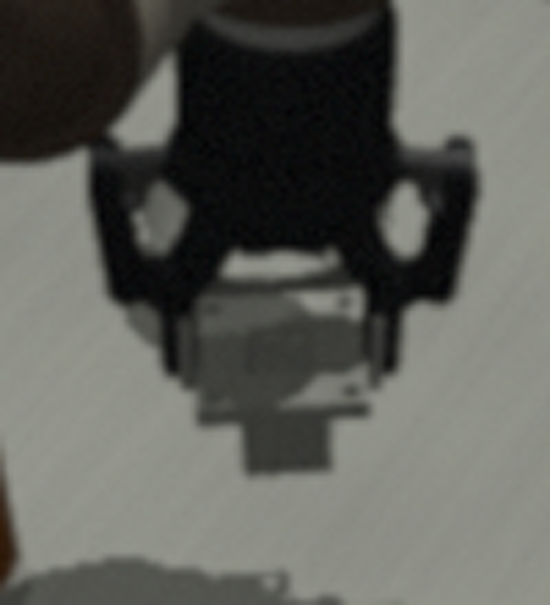

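Emit:
drive_tool([
  {"x": -35,"y": -5,"z": 0,"yaw": 0},
  {"x": -90,"y": -12,"z": 2,"yaw": 0.5},
  {"x": -145,"y": -20,"z": 5,"yaw": 0.5},
  {"x": -190,"y": -26,"z": 9,"yaw": 0.5},
  {"x": -219.5,"y": -30,"z": 12,"yaw": 0.5},
])

```text
clock: 34.78
eef_pos: [0.5476, 0.1623, 0.1228]
orientation: [0.866, -0.5, 0.018, -0.026]
contact_force: [-0.1, 0.6, -3.4]
finger_gap: 0.0618
```

Emit:
drive_tool([
  {"x": 0,"y": 0,"z": 5,"yaw": 0},
  {"x": 0,"y": 0,"z": 10,"yaw": 0},
  {"x": 0,"y": 0,"z": 15,"yaw": 0},
  {"x": 0,"y": 0,"z": 20,"yaw": 0},
  {"x": 0,"y": 0,"z": 24,"yaw": 0},
])

```text
clock: 35.4
eef_pos: [0.5491, 0.1624, 0.0984]
orientation: [0.865, -0.5, 0.018, -0.026]
contact_force: [0.5, -0.2, -3.7]
finger_gap: 0.0627
```

```bash
python3 -c "
from h import *
go(.5497,.1607,.040,210.0)
s=cam('side');crop(s,150,210,280,340,4.5,'s30.png');t=cam('top');crop(t,90,170,200,260,6.5,'t30.png')"
```

```text
clock 35.40 pos [0.5491 0.1624 0.0984] jaw -150.0 tilt 3.64 q6 -0.06 gap 0.0627 F [ 0.5 -0.2 -3.7]
  -> xyz mm [ 1.4  4.  58.3] yaw -0.0
```

View pics/s30.png

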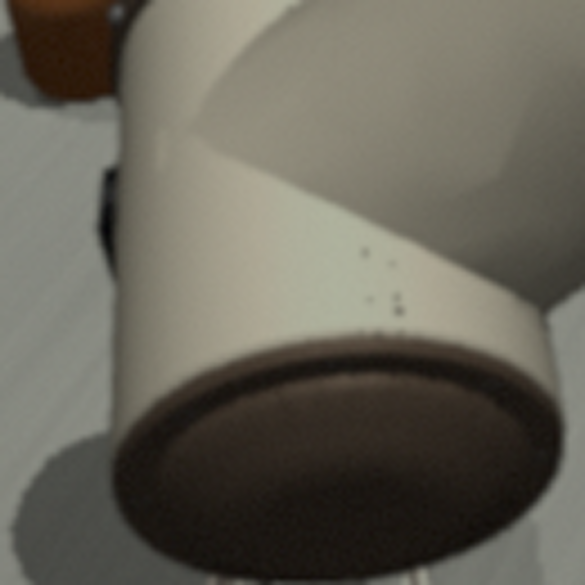

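View pics/t30.png

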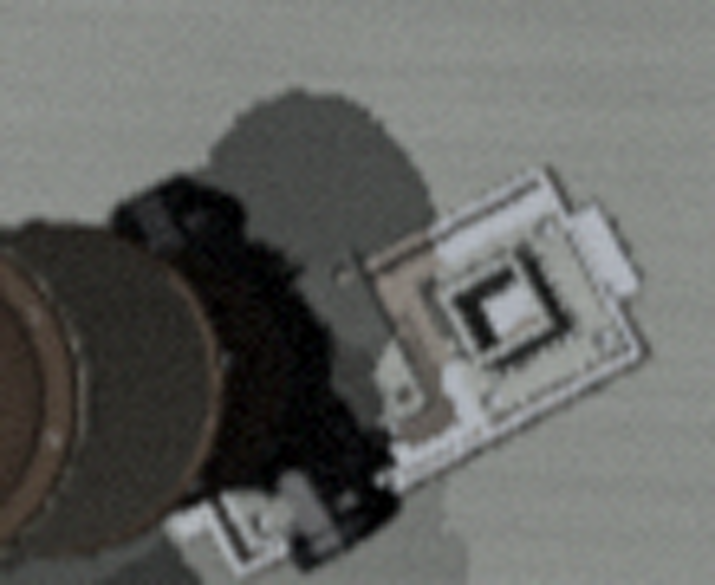

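```bash
python3 -c "
from h import *
t=cam('top')
T=(np.array([(343,272),(405,393)],float)+.5)/6.5-.5+[90,170]
W=onplane(t,T,.120);a=np.radians(30);ey=np.array([-np.sin(a),np.cos(a),0]);print(W,np.linalg.norm(W[0]-W[1]),np.degrees(np.arctan2(*(W[0]-W[1])[1::-1])));print('centre est',W.mean(0)+.0255*ey)
print(monitor.get_state()['eef_pos'])"
```

```text
[[0.58360104 0.15309448 0.12      ]
 [0.54031281 0.12825577 0.12      ]] 0.04990823818793354 29.847126381729044
centre est [0.54920692 0.16275878 0.12      ]
[0.54898398 0.16264341 0.09861259]
```

Held yaw is 29.8°, and the camera and kinematic centres agree within 0.5 mm. I'll lower onto the midpoint at (0.5497, 0.1605).

Emit:
drive_tool([
  {"x": 1.5,"y": 1,"z": 5,"yaw": 0},
  {"x": 1.5,"y": 1.5,"z": 12,"yaw": 0},
  {"x": 1.5,"y": 2,"z": 19,"yaw": 0},
  {"x": 1.5,"y": 2,"z": 25,"yaw": 0},
  {"x": 1.5,"y": 2,"z": 28,"yaw": 0},
])

```text
clock: 36.17
eef_pos: [0.5494, 0.1611, 0.0699]
orientation: [0.866, -0.5, 0.018, -0.026]
contact_force: [0.4, 0.0, -4.2]
finger_gap: 0.0625
```

```bash
python3 -c "
from h import *
go(.5497,.1605,.040,210.0)"
```

```text
clock 36.17 pos [0.5494 0.1611 0.0699] jaw -150.0 tilt 3.58 q6 -0.06 gap 0.0625 F [ 0.4  0.  -4.2]
  -> xyz mm [ 0.5  1.9 29.9] yaw 0.0
```

Emit:
drive_tool([
  {"x": 0.5,"y": 0.5,"z": 7,"yaw": 0},
  {"x": 0.5,"y": 1,"z": 14,"yaw": 0},
  {"x": 0.5,"y": 1.5,"z": 20,"yaw": 0},
  {"x": 0.5,"y": 2,"z": 26,"yaw": 0},
  {"x": 0.5,"y": 2,"z": 29,"yaw": 0},
])

```text
clock: 36.8
eef_pos: [0.5494, 0.1603, 0.0404]
orientation: [0.866, -0.5, 0.018, -0.025]
contact_force: [-0.4, -0.6, -3.4]
finger_gap: 0.062
```

```bash
python3 -c "
from h import *
go(.5497,.1605,.031,210.0)
t=cam('top');crop(t,90,170,200,260,6.5,'t31.png')"
```

```text
clock 36.80 pos [0.5494 0.1603 0.0404] jaw -150.0 tilt 3.55 q6 -0.06 gap 0.0620 F [-0.4 -0.6 -3.4]
  -> xyz mm [-0.1  0.2  9.4] yaw 0.0
```

View pics/t31.png

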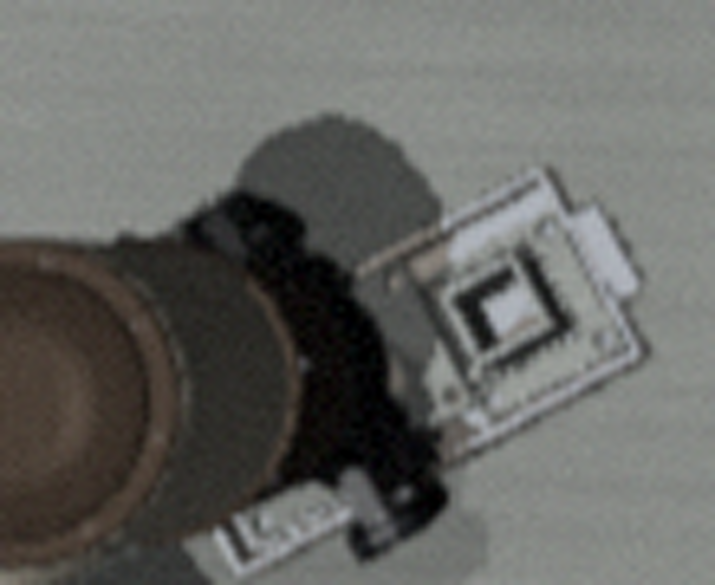

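Emit:
drive_tool([
  {"x": 0,"y": 0,"z": 2,"yaw": 0},
  {"x": 0,"y": 0,"z": 4,"yaw": 0},
  {"x": 0,"y": 0.5,"z": 6,"yaw": 0},
  {"x": 0,"y": 0.5,"z": 8,"yaw": 0},
  {"x": 0,"y": 0.5,"z": 9,"yaw": 0},
])

```text
clock: 37.48
eef_pos: [0.5494, 0.1602, 0.0311]
orientation: [0.866, -0.5, 0.017, -0.025]
contact_force: [-2.0, -1.4, 2.4]
finger_gap: 0.0622
```

It touches the floor at the expected height (0.031). I'll press slightly and release.

Emit:
drive_tool([
  {"x": 0,"y": 0,"z": 0.5,"yaw": 0},
  {"x": 0,"y": 0,"z": 1,"yaw": 0},
  {"x": 0,"y": 0,"z": 1,"yaw": 0},
  {"x": 0,"y": 0,"z": 1,"yaw": 0},
  {"x": 0,"y": 0,"z": 1,"yaw": 0},
], hand=0.265)

```text
clock: 38.1
eef_pos: [0.5495, 0.1602, 0.0308]
orientation: [0.866, -0.5, 0.018, -0.025]
contact_force: [-3.3, -1.0, 5.6]
finger_gap: 0.0632
```

Emit:
drive_tool([
  {"x": 0,"y": 0,"z": 0,"yaw": 0},
  {"x": 0,"y": 0,"z": 0,"yaw": 0},
  {"x": 0,"y": 0,"z": 0,"yaw": 0},
  {"x": 0,"y": 0,"z": 0,"yaw": 0},
  {"x": 0,"y": 0,"z": 0,"yaw": 0},
], hand=0.1)

```text
clock: 38.72
eef_pos: [0.5496, 0.1602, 0.0308]
orientation: [0.866, -0.5, 0.018, -0.025]
contact_force: [0.6, 0.6, -0.3]
finger_gap: 0.0766
```

Emit:
drive_tool([
  {"x": 0,"y": 0,"z": -10,"yaw": 0},
  {"x": 0,"y": -2,"z": -35,"yaw": 0},
  {"x": 0,"y": -4,"z": -75,"yaw": 0},
  {"x": 40,"y": -5,"z": -110,"yaw": 0},
  {"x": 100,"y": -5,"z": -120,"yaw": 0},
])

```text
clock: 39.35
eef_pos: [0.599, 0.0737, 0.1557]
orientation: [0.867, -0.498, 0.02, -0.028]
contact_force: [0.5, 0.9, 0.3]
finger_gap: 0.0769
```

```bash
python3 -c "
from h import *
go(.40,-.15,.2,210.0)"
```

```text
clock 39.35 pos [0.599  0.0737 0.1557] jaw -149.7 tilt 3.94 q6 0.14 gap 0.0769 F [0.5 0.9 0.3]
  -> xyz mm [ 93.4 280.9 -63. ] yaw 0.3
```

Emit:
drive_tool([
  {"x": 15,"y": 45,"z": -15,"yaw": 0},
  {"x": 35,"y": 105,"z": -30,"yaw": 0},
  {"x": 55,"y": 165,"z": -45,"yaw": 0},
  {"x": 75,"y": 225,"z": -60,"yaw": 0},
  {"x": 93,"y": 280,"z": -63,"yaw": 0},
])

```text
clock: 39.98
eef_pos: [0.4015, -0.1483, 0.2018]
orientation: [0.867, -0.497, 0.022, -0.029]
contact_force: [0.6, -0.3, 0.9]
finger_gap: 0.0769
```

```bash
python3 -c "
from h import *
s=cam('side');crop(s,180,250,262,384,4.4,'s32.png');t=cam('top');crop(t,105,190,195,262,8,'t32.png');cv2.imwrite('pics/s32f.png',s['img'])"
```

```text
(no output)
```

View pics/s32.png

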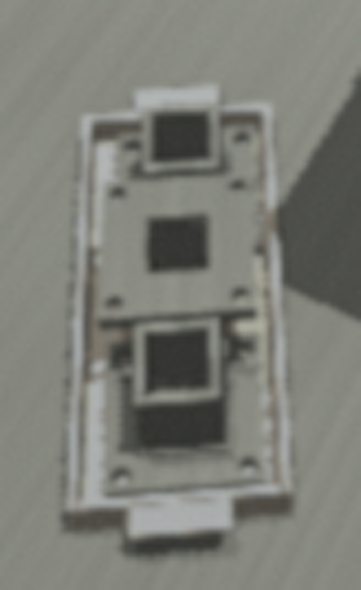

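View pics/t32.png

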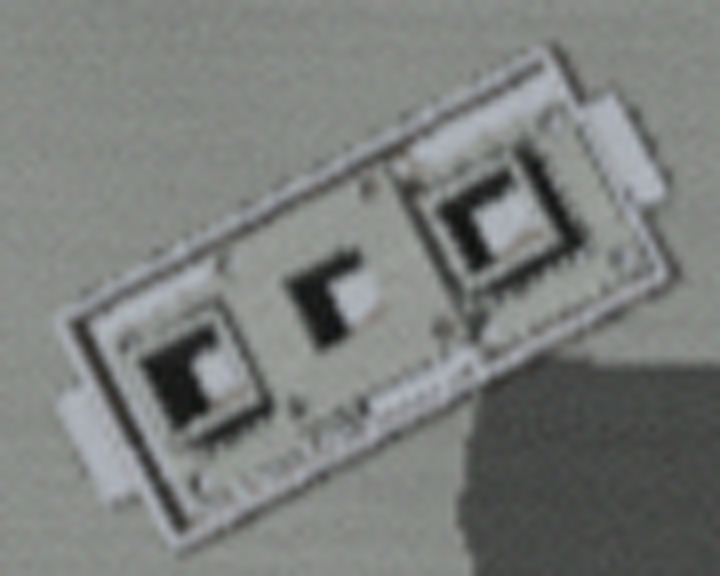

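View pics/s32f.png

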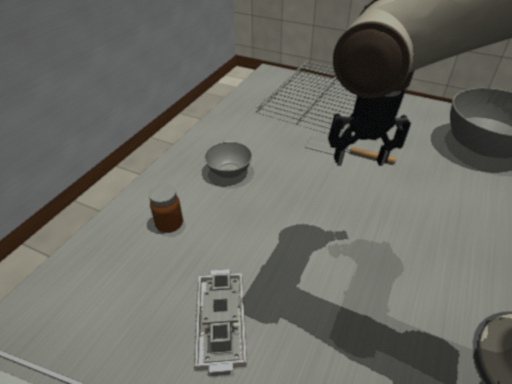

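The three spouts alternate in the tray. The middle flange's holes are at (370,188), (443,330), (297,408) and (225,262) in the top crop. I'll check level and squareness by triangulation.

```bash
python3 -c "
from h import *
s=cam('side');t=cam('top')
ft=lambda P:(np.array(P,float)+.5)/8-.5+[105,190]
fs=lambda P:(np.array(P,float)+.5)/4.4-.5+[180,250]
M=[]
for a,b in zip(ft([(370,188),(443,330),(297,408),(225,262)]),fs([(118,190),(238,184),(238,294),(112,302)])):
  p,e=tri(t,a,s,b);M.append(p);print(p.round(4),e.round(4))
def rep(n,W):
  W=np.array(W);e=np.roll(W,-1,0)-W;print(n,W.mean(0).round(4),(np.degrees(np.arctan2(e[:,1],e[:,0]))%90).round(1),np.linalg.norm(e,axis=1).round(4));return W.mean(0)
rep('M tri',M)
m=rep('M top',onplane(t,ft([(370,188),(443,330),(297,408),(225,262)]),.0525))
m2=rep('M side',onplane(s,fs([(118,190),(238,184),(238,294),(112,302)]),.0525))
# tube tops outer corners at .0525
A=rep('A tube top',onplane(t,ft([(213,302),(268,400),(190,442),(140,360)]),.0525))
C=rep('C tube top',onplane(t,ft([(515,148),(582,245),(478,300),(428,203)]),.0525))
A2=rep('A tube side',onplane(s,fs([(134,322),(220,316),(218,398),(137,405)]),.0525))
C2=rep('C tube side',onplane(s,fs([(140,108),(218,106),(216,165),(143,172)]),.0525))
for m,A,C in((m,A,C),(m2,A2,C2)): print(np.linalg.norm(m-A),np.linalg.norm(m-C))
"
```

```text
[0.5834 0.1509 0.0565] 0.0012
[0.5392 0.1258 0.0556] 0.0013
[0.5143 0.1707 0.0553] 0.0005
[0.559  0.1958 0.0551] 0.0016
M tri [0.5489 0.1608 0.0556] [29.6 29.  29.3 28.5] [0.0508 0.0513 0.0513 0.0511]
M top [0.5495 0.162  0.0525] [29.8 29.5 29.2 28.6] [0.0512 0.0515 0.052  0.0509]
M side [0.5496 0.1591 0.0525] [28.9 28.6 29.5 28.9] [0.0512 0.0517 0.0509 0.0523]
A tube top [0.5239 0.202  0.0525] [32.2 29.7 34.4 40.3] [0.0359 0.0274 0.0307 0.0289]
C tube top [0.5736 0.1102 0.0525] [36.8 29.3 29.8 33.9] [0.0379 0.0368 0.035  0.0323]
A tube side [0.523  0.2045 0.0525] [29.9 27.7 30.7 33. ] [0.0344 0.0344 0.0312 0.0349]
C tube side [0.5742 0.1142 0.0525] [27.3 27.4 32.  33.2] [0.0347 0.0307 0.0315 0.0334]
0.0475379887629633 0.05707206859637834
0.052613212429217245 0.051186714453192735
```

```bash
python3 -c "
from plant import job,monitor
print(job.finish_job(),monitor.get_state()['clock'])"
```

```text
the job is handed in; nothing more can be done
the job is handed in; nothing more can be done
```

The tray is packed and I handed the job in at about 40 s of the 72 s allowed. `finish_job` reported no verdict.

**What I did**
- **Second spout:** I stood it tube up at the tray's open end.
- **Last spout:** I laid it on its side by letting it swing in a light grip on the flange. I then turned it tube down by pushing its tube against the outside of the tray's long wall, and stood it on the bench. Finally I regripped it by the flange, lowered it between the other two and released it once it touched the floor.

**What the last checks showed**
- **Standing flat:** the middle spout met resistance 2.6 mm above its bench height, which matches the 2.5 mm tray floor. Its four flange holes are level within about 1.4 mm.
- **Squareness:** its yaw is about 29.2°, against roughly 29.5–30.2° for the tray and its neighbours.
- **Bystanders:** the jar, bowl and spatula look unmoved in the last side view; I did not measure them.

**What disagreed or went imperfectly**
- **Height by camera:** triangulation put the middle flange about 3 mm higher than the text does. The calibration is good to about 2 mm, so I trusted the contact height.
- **Gaps to the neighbours' tubes:** the top view suggests about 3 mm on the new spout's side and 6–8 mm on the other; the side view suggests about 4 mm and 3 mm. The tube-up spouts measured 105–107 mm apart, not the nominal 108 mm.
- **Slip during turning:** the last spout slipped out of the light grip close to the bench while I was laying it on its side, so that step was not a clean set-down.
- **Tool tilt:** the tool ended tilted by about 4° from the wall pushes.

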